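Set out the filtration pieces on their marked places

TASK

Set out the cart for the next filtration: stand the filter crucible centred on the small round pad, the weighing bottle centred on the large round pad and the dropping bottle centred on the square pad and squared up with it, and lay the rubber-tipped glass rod, middle over middle, in both saddles of its rest (tip either way). Set everything down gently and upright without tipping, dropping or flinging anything, and leave the reagent jar where it is and the retort stand with its funnel untouched.

Things in the scene. Friction and masses are not known exactly. Their poses are not given: they have to be found in the camera images.
- crucible: white porcelain filter crucible, open at the top, with small holes in its floor: foot 26 mm across, widening to 35 mm at 12 mm height and 38 mm at the rim, 40 mm high, about 30 g, loose, standing upright. Origin: centre of its underside; z up.
- weighing_bottle: low clear glass weighing bottle with its lid on (one piece): round, body 50 mm across up to 40 mm height, lid 54 mm across from 40 to 45 mm height, then a knob 14 mm across up to 59 mm; frosted band near the top of the body; about 70 g, loose, standing upright. Origin: centre of its underside; z up.
- dropping_bottle: small amber glass dropping bottle with a square body 34 x 34 mm, 46 mm high, then a narrow neck, black cap (22 mm across) and rubber teat, 75 mm high in all; about 60 g, loose, standing upright. Origin: centre of its underside; z up. x and y are square to its flat sides.
- rod: glass stirring rod lying on the cart, 8 mm thick, 150 mm long in all, with a flat black rubber paddle tip (16 mm wide, 8 mm thick, lying flat) on the last 30 mm at the +x end; about 22 g, loose. Origin: on the rod's axis, at the middle of its length, 4 mm above the surface it lies on; x runs along the rod.
- small_round_pad: small round black rubber pad, 50 mm across, 6 mm thick, fixed to the cart, with a white ring outline 29 mm across (the crucible's foot). Origin: centre of its underside, on the cart top.
- large_round_pad: large round black rubber pad, 74 mm across, 6 mm thick, fixed, with a white ring outline 53 mm across (the weighing bottle's foot). Origin: centre of its underside, on the cart top.
- square_pad: square black rubber pad, 58 x 58 mm, 6 mm thick, fixed, with a white square outline of 37 mm (the dropping bottle's base). Origin: centre of its underside, on the cart top; x and y are square to its sides.
- rod_rest: white plastic rod rest, fixed: a base plate 84 x 46 mm, 5 mm thick, carrying two V-shaped saddles 60 mm apart along x (each 10 mm thick, so 50 mm clear between them for the fingers). The V's open upward, about 30 mm wide at the top (33 mm above the cart), bottom of the V at 20 mm; a rod lying in both has its axis 25 mm above the cart. Origin: centre of the underside of the base, on the cart top; x runs along the direction in which the rod is to lie.
- retort_stand: black steel retort stand, fixed at the left edge of the cart, bystander: foot 160 x 100 mm, upright rod 12 mm thick and 450 mm high at 30 mm to -x of the origin, a spring clip at 262 mm height reaching 105 mm to +x and gripping a glass funnel 74 mm across (165 to 283 mm high, centre 78 mm to +x). Origin: on the cart top under the foot.
- jar: white plastic reagent jar with grey lid, 64 mm across, 85 mm high, 250 g, loose, bystander beyond the work area. Origin: centre of its underside; z up.
Things that resemble listed ones, but are neither listed nor needed, are in the scene too. Of the things that look like the rod, take the one that is nearest to the robot's base at the start. What is shaped like the weighing_bottle but blue is not meant.

How it is judged (in metres and radians):
At the end, for the whole second after the job is handed in: The three vessels stand upright (0.1 rad) on their own pads within 12 mm of centre, the dropping bottle squared up within 0.25 rad (any quarter turn); the rod lies in both saddles, middle within 13 mm and 0.15 rad of the rest's (tip either way). All released, at rest (horizontal distance between crucible and small_round_pad below 0.012 m and z of crucible in the frame of small_round_pad between 0.003 and 0.009 m and angle between each of crucible, weighing_bottle, dropping_bottle's own z axis and vertical below 0.1 rad and horizontal distance between weighing_bottle and large_round_pad below 0.012 m and z of weighing_bottle in the frame of large_round_pad between 0.003 and 0.009 m and x of dropping_bottle in the frame of square_pad between -0.012 and 0.012 m and y of dropping_bottle in the frame of square_pad between -0.012 and 0.012 m and (angle between the x axis of dropping_bottle and the x axis of square_pad, either way round below 0.25 rad or angle between the x axis of dropping_bottle and the y axis of square_pad, either way round below 0.25 rad) and z of dropping_bottle in the frame of square_pad between 0.003 and 0.009 m and horizontal distance between rod and rod_rest below 0.013 m and angle between the x axis of rod and the x axis of rod_rest, either way round below 0.15 rad and z of rod in the frame of rod_rest between 0.021 and 0.03 m and linear speed of each of crucible, weighing_bottle, dropping_bottle, rod below 0.02 m/s and angular speed of each of crucible, weighing_bottle, dropping_bottle, rod below 0.3 rad/s); the robot touches nothing.
It fails at once if the crucible, weighing bottle or dropping bottle is tipped by more than about 35 degrees (angle between any of crucible, weighing_bottle, dropping_bottle's own z axis and vertical above 0.6 rad).
It fails at once if one of the four pieces is dropped from more than about 25 mm or flung (over 0.7 m/s with no finger touching it) ((linear speed of crucible above 0.7 m/s and contact force between the fingers and crucible below 0.01 N) or (linear speed of weighing_bottle above 0.7 m/s and contact force between the fingers and weighing_bottle below 0.01 N) or (linear speed of dropping_bottle above 0.7 m/s and contact force between the fingers and dropping_bottle below 0.01 N) or (linear speed of rod above 0.7 m/s and contact force between the fingers and rod below 0.01 N)).
It fails at once if the reagent jar is shifted by more than 15 mm (distance of jar from where it was at the start of the episode above 0.015 m).
It fails at once if the retort stand or its funnel is bumped (contact force between any of the fingers, the arm, crucible, weighing_bottle, dropping_bottle, rod and retort_stand above 2 N).
It also fails if it takes over 128 s, if anything falls off the work surface, if the arm or the gripper's body presses on something with over 40 N, if the wrist force passes 120 N, or if a joint passes its speed limit or range.

ROBOT

A 6-joint arm with a two-finger parallel gripper is mounted at the origin on the work surface. World frame = base frame: x ahead of the robot, y to its left, z up, the work surface at z = 0. Lengths are in m, angles in degrees, forces in N, time in s.
With the tool pointing down it reaches from about 0.4 to 0.825 m from the base axis. Payload 7 kg.
Tool frame: the origin (TCP) lies at the very end of the fingers, on their centre line; the grasp point (between the pads) lies 19 mm behind it; z points along the fingers, y is the direction in which the jaws open and shut (so a half turn about z gives the same grasp; the last joint's range is limited). The gripper opens to 88 mm and grips with 3 to 60 N. Pads are 19 mm wide; open, the fingers measure 130 mm over their backs; the gripper's body (78 mm by 193 mm) begins 47 mm behind the grasp point.
Start: joints at [-60.212, 20.546, 0.682, 0, -70.136, -16.507], TCP at [0.155, -0.657, 0.227] pointing down, gripper open.
Joint ranges: [-176.03, 176.03], [-82.01, 121.73], [-58.28, 71.71], [-173.87, 95.51], [-174.79, -0.11], [-173.66, 173.66]. Speed limits (degrees/s): [136.94, 136.94, 172.46, 180, 180, 180].

INTERFACE

Orientations are given as [roll, pitch, yaw] about the fixed x, y, z axes, in that order (R = Rz(yaw) Ry(pitch) Rx(roll)).
In Python, from plant import ctrl gives the robot as it stands.
- The arm moves only by the tool move_arm, never from a script. Its argument "increments" is a list of rows, each a list of 2 entries, a list of its own where there are three numbers: the shift along the world's x, y, z in mm, then the turn about the world's z in rad. A call has exactly 8 rows; each row shifts and turns the pose as measured when the row begins; what a row does not reach is not made up. A row lasts 1/10 s, in which the tool goes at most 50 mm and 8.59 degrees, less where a joint would pass 70% of its speed; a pose out of reach is approached as far as the arm can. A call with a gripper value outside its range is refused whole. "jaw" is the gripper command: -1 is shut, 1 is fully open, values between are in proportion, set as the call begins (left out, the last holds). The fingers move at their own pace and stop on an object; the grip force is fixed at half the most. Time passes only in rows, so rows that do not move let the fingers close, or fill a call up. It gives the time, the measured TCP pose, the force and the opening at its end, in the units of the state.
- ctrl.get_obs(): the state, without advancing time (a new reading comes with each control period).
- ctrl.snapshot(name): name is "scene" or "side" or "wrist"; returns a dict with "color" (480x640x3 uint8, red, green, blue), "fx", "fy", "cx", "cy" (pixels), "D" ([k1, k2, p1, p2, k3] as OpenCV has them; the pictures are not rectified), "R" (3x3) and "t" (3): a world point X has camera coordinates R X + t. Camera axes: x right, y down, z forward; pixel columns grow to the right and rows downward; lengths in m; the calibration is good to about 2 mm. A picture is of the moment at which its call begins. There is no depth.
- ctrl.close_job(): hands the job in, once; it reports no verdict.
The state is a dict: "clock": time; "joint_pos": joint angles; "qvel": joint speeds; "tau": joint torques, N m; "tool_pos": TCP position; "orientation": TCP orientation; "force": force on the tool from outside, world axes, zero at the start; "moment": the same for the moment, N m; "opening": finger opening in m.
Only numpy, scipy, OpenCV 4.12 (cv2) and the standard library are available. Lean on these libraries where they do the work, as an engineer would, in place of code of your own. Each camera call takes 0.05 s, during which the arm holds its last target.

## Working session

There is one attempt and no reset: what is moved stays moved. The work goes in short steps, Python scripts to look and compute and a tool call to move; the robot and the scene stay as the last step left them, time stands still between calls to the robot, and variables do not carry over. Pictures are saved under pics/ and viewed, and the job is handed in when it is done.

Besides the shell and the picture viewer there is one more tool, called after "Request:" as name(argument=value, ...), one argument or row to a line, values as JSON. move_arm: Moves the arm, as the interface text tells. Its arguments: {"type":"object","properties":{"increments":{"type":"array","items":{"type":"array"}},"jaw":{"type":"number"}},"required":["increments"]}

```bash
mkdir -p pics; ls; python3 - <<'E'
from plant import ctrl
import cv2, numpy as np
print(ctrl.get_obs())
for n in ["scene","side","wrist"]:
    s=ctrl.snapshot(n); cv2.imwrite(f"pics/{n}0.png",s["color"][:,:,::-1])
    np.savez(f"{n}0.npz",**s)
    C=-np.array(s["R"]).T@np.array(s["t"]); print(n,s["fx"],s["cx"],s["cy"],s["D"],C,np.array(s["R"])[2])
E
```

```text
pics
{'clock': 0.0, 'joint_pos': array([-6.02128408e+01,  2.05904045e+01,  6.34272884e-01, -1.97507890e-02,
       -7.01346285e+01, -1.65071860e+01]), 'qvel': array([ 0.0687705 , -0.01306586,  0.09259784,  0.00152553,  0.0030418 ,
       -0.09682628]), 'tau': array([-1.07249463e-03, -5.82711911e+01,  2.93049181e+01,  6.99705362e+00,
        6.82194936e-03, -1.50198166e-04]), 'tool_pos': array([ 0.15492234, -0.65649036,  0.22563926]), 'orientation': array([ 1.79907705e+02, -7.98880514e-03, -1.66726747e+02]), 'force': array([-0.57883272,  0.01943836,  0.14819114]), 'moment': array([-0.01412094, -0.02927977,  0.02072233]), 'opening': 0.08726489334993978}
scene 515.971168663084 321.78176821389735 240.3743062652561 [0.04337694 0.         0.         0.         0.        ] [ 1.06701221 -0.40801538  0.9746877 ] [-0.41818773  0.43035009 -0.79994864]
side 440.53767337390127 320.6191318346347 244.8095117222114 [-0.09557642  0.          0.          0.          0.        ] [0.14110896 0.95990048 0.84702931] [ 0.33284589 -0.68882202 -0.64400143]
wrist 343.2800521313521 321.7363504868617 239.4307529958716 [-0.04347627  0.          0.          0.          0.        ] [ 0.0757374  -0.6750263   0.38429971] [ 0.2911816   0.07013075 -0.95409379]
```

View pics/scene0.png

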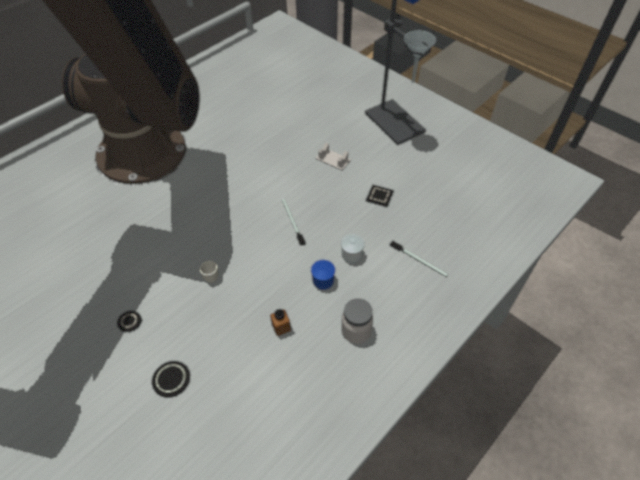

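View pics/side0.png

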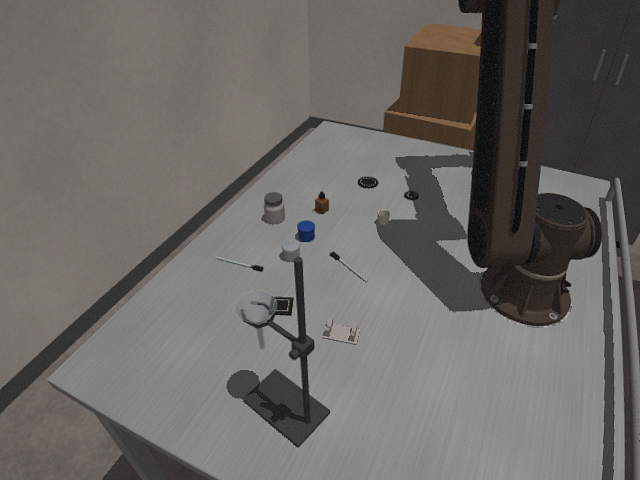

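View pics/wrist0.png

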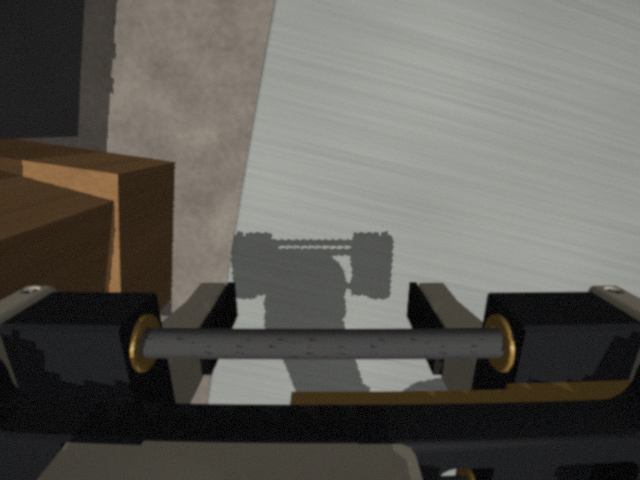

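The scene view shows the crucible at (208,270), small pad (129,320), large pad (171,378), amber dropping bottle (280,321), blue lookalike (323,274), clear weighing bottle (352,249), square pad (380,195) and rest (333,157). It also shows the jar (357,320), the stand at upper right, and two rods at (293,222) and (420,258). Next I'll measure these and enlarge the candidates.

```bash
cat > h.py <<'E'
import numpy as np, cv2
from plant import ctrl
def K(s): return np.array([[s["fx"],0,s["cx"]],[0,s["fy"],s["cy"]],[0,0,1]],float)
def snap(n): return ctrl.snapshot(n)
def save(im,name,box=None,f=1):
    if box: x0,y0,x1,y1=box; im=im[y0:y1,x0:x1]
    if f!=1: im=cv2.resize(im,None,fx=f,fy=f,interpolation=cv2.INTER_CUBIC)
    cv2.imwrite("pics/"+name,im[:,:,::-1])
def ray(s,uv):
    p=cv2.undistortPoints(np.array(uv,float).reshape(-1,1,2),K(s),np.array(s["D"],float)).reshape(-1,2)
    R=np.array(s["R"]);t=np.array(s["t"])
    d=np.c_[p,np.ones(len(p))]@R
    return -R.T@t,d
def plane(s,uv,z):
    C,d=ray(s,uv); return C+d*((z-C[2])/d[:,2])[:,None]
def proj(s,X):
    R=np.array(s["R"]);t=np.array(s["t"],float)
    return cv2.projectPoints(np.array(X,float).reshape(-1,1,3),cv2.Rodrigues(R)[0],t,K(s),np.array(s["D"],float))[0].reshape(-1,2)
def load(n): 
    d=np.load(n); return {k:d[k] for k in d.files}
def blobs(mask,box,amin=8):
    m=np.zeros(mask.shape,np.uint8); x0,y0,x1,y1=box; m[y0:y1,x0:x1]=mask[y0:y1,x0:x1]
    n,l,st,c=cv2.connectedComponentsWithStats(m)
    return [(st[i].tolist(),c[i].round(2).tolist()) for i in range(1,n) if st[i][4]>=amin],l
E
python3 - <<'E'
from h import *
s=load("scene0.npz"); d=load("side0.npz")
save(s["color"],"c1.png",(100,130,460,400),2.2)
save(d["color"],"c2.png",(200,160,440,350),3.3)
E
```

```text
(no output)
```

View pics/c1.png

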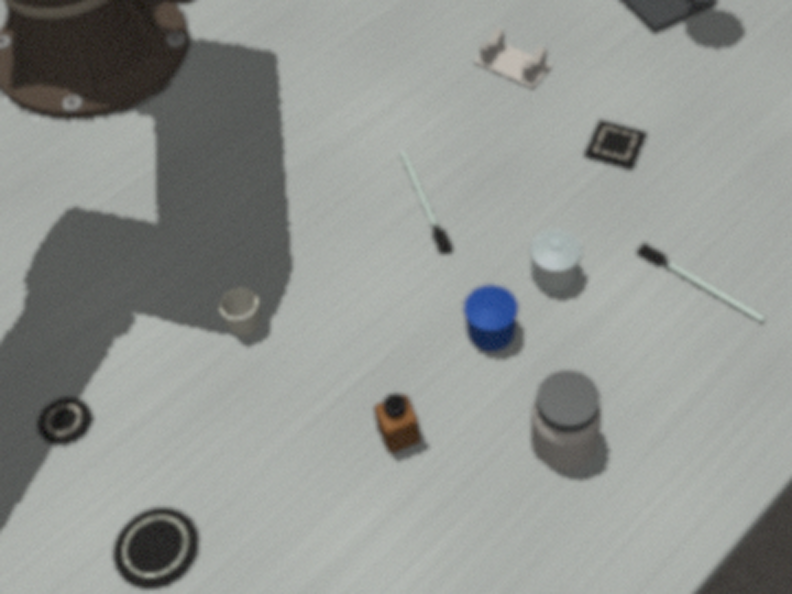

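View pics/c2.png

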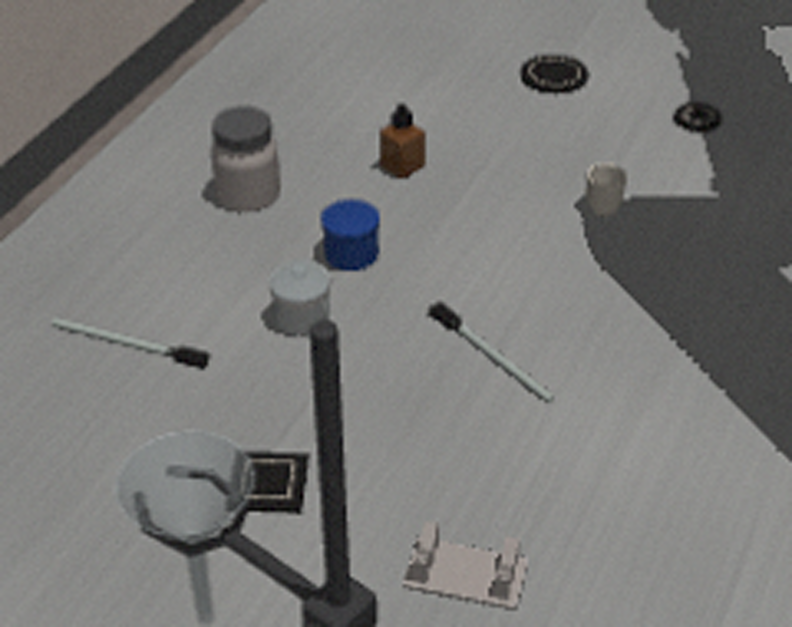

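The rod meant is the one at scene (293,222): both rods look the same, and the other, at (420,258), is clearly farther from the base. The weighing bottle is the clear one at (352,249); the blue one at (323,274) is the lookalike. Both crops confirm this.

```bash
cat > det.py <<'E'
from h import *
def hsv(s): return cv2.cvtColor(np.ascontiguousarray(s["color"]),cv2.COLOR_RGB2HSV)
def run(s,B):
    H=hsv(s); V=H[...,2]; S=H[...,1]
    for k,(box,mask) in B.items():
        b,_=blobs(mask(H,V,S).astype(np.uint8),box)
        print(k,b)
E
python3 - <<'E'
from det import *
s=load("scene0.npz"); d=load("side0.npz")
dark=lambda H,V,S:V<60
run(s,{"small":((110,300,150,340),dark),"large":((145,355,195,400),dark),"square":((360,180,400,210),dark),
"tip":((290,228,310,250),dark),"cap":((265,305,295,340),dark),"amber":((265,305,295,340),lambda H,V,S:(S>120)),
"blue":((300,255,340,295),lambda H,V,S:(S>150))})
run(d,{"small":((400,185,425,205),dark),"large":((350,170,385,192),dark),"square":((270,290,298,320),dark),
"tip":((325,245,345,262),dark),"cap":((310,185,335,220),dark),"amber":((310,185,335,220),lambda H,V,S:(S>120))})
g=cv2.cvtColor(np.ascontiguousarray(s["color"]),cv2.COLOR_RGB2GRAY)
print(g[305:335,112:148:2])
save(s["color"],"c3.png",(310,140,400,215),8)
save(d["color"],"c4.png",(310,240,380,350),5)
E
```

```text
small [([117, 311, 24, 20, 267], [127.14, 320.66])]
large [([153, 362, 36, 35, 193], [172.34, 384.18]), ([159, 367, 23, 22, 394], [169.98, 377.81])]
square [([373, 190, 13, 9, 82], [379.38, 194.33]), ([367, 191, 25, 15, 62], [380.79, 200.47])]
tip [([298, 235, 7, 9, 36], [300.67, 239.14])]
cap [([275, 310, 9, 10, 68], [279.29, 314.37])]
amber [([272, 313, 18, 21, 233], [280.7, 323.84])]
blue [([312, 261, 22, 27, 467], [322.84, 273.63])]
small [([404, 191, 15, 10, 97], [411.76, 195.26])]
large [([358, 177, 20, 11, 152], [367.49, 182.31])]
square [([296, 290, 2, 19, 23], [296.83, 297.7]), ([270, 297, 23, 23, 145], [283.7, 308.3]), ([276, 300, 12, 10, 102], [281.83, 304.62])]
tip [([330, 252, 10, 9, 45], [334.56, 255.8])]
cap [([319, 192, 6, 7, 34], [321.38, 195.44]), ([315, 204, 11, 10, 57], [319.12, 209.18])]
amber [([316, 198, 12, 16, 148], [321.57, 204.86])]
[[ 89  88  88  89  88  89  88  91  89  89  88  90  89 113 157 171 173 173]
 [ 87  89  89  88  88  89  89  91  89  90  90  91  93 123 166 172 174 174]
 [ 85  88  90  87  88  86  89  90  89  90  88  90  95 138 168 171 174 173]
 [ 
[... 1322 characters left out ...]
 41  48 130 167 171 172]
 [ 88  88  76  41  15  48  65 100 102  93  75  48  40  70 146 169 171 174]
 [ 89  88  81  55  27  33  57  99  97  74  52  39  53 103 160 169 173 175]
 [ 84  87  83  69  33  31  44  74  69  50  42  43  82 135 166 173 173 174]
 [ 85  85  89  77  48  27  30  41  46  38  44  65 122 157 172 174 173 174]
 [ 86  90  89  86  65  44  37  45  46  45  79 102 151 167 172 174 175 176]
 [ 87  90  88  88  76  61  67  75  76  83 119 140 167 172 171 175 172 174]
 [ 90  89  88  88  87  83 107 122 117 123 151 162 172 173 174 174 177 174]
 [ 88  89  88  87  90 100 140 154 151 154 167 168 171 174 174 174 175 173]
 [ 88  93  88  89  85 115 161 165 169 166 173 172 170 175 172 175 175 173]]
```

View pics/c3.png

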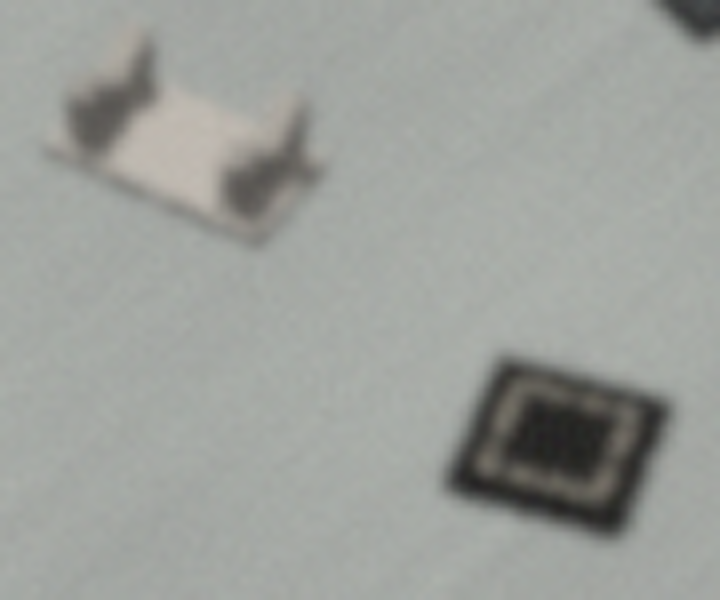

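View pics/c4.png

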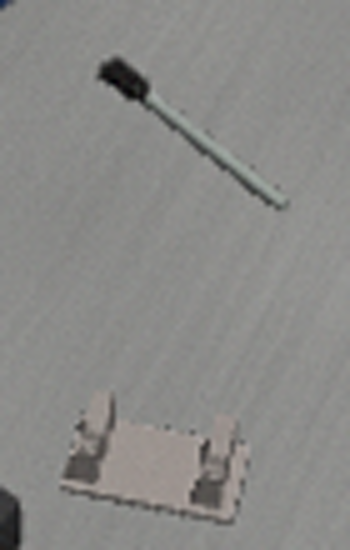

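```bash
python3 - <<'E'
from det import *
s=load("scene0.npz"); d=load("side0.npz")
np.set_printoptions(precision=4,suppress=True)
P=lambda n,v,uv,z: print(n,(plane(v,uv,z)*1000).round(1).tolist())
P("cruc",s,[(209,268)],.04);P("small",s,[(129.1,320.9)],.006);P("large",s,[(170.9,378.6)],.006);P("sq",s,[(380,195.9)],.006)
P("cap",s,[(279.3,314.4)],.065);P("wb",s,[(353.2,243.6)],.047);P("rod",s,[(283.2,199.1),(303.2,244.5)],.004)
P("jar",s,[(358,311)],.085)
P("rest",s,[(315.6,158.8),(342.5,170.4),(350.3,161.3)],.005)
P("farrod",s,[(390,242),(447,275)],.004)
print("side")
P("small",d,[(411.3,195.4)],.006);P("large",d,[(368,182.3)],.006);P("cap",d,[(321.4,195.4)],.067)
P("rod",d,[(367,281),(331,253)],.004);P("rest",d,[(322.4,337.6),(357,344.2),(360,326.4)],.005)
P("cruc",d,[(383.5,212.5)],.04);P("wb",d,[(290.5,246)],.045)
P("stand",s,[(365,113),(402,142),(424,131)],.005)
E
```

```text
cruc [[451.6, -128.0, 40.0]]
small [[412.4, -316.3, 6.0]]
large [[579.0, -332.1, 6.0]]
sq [[570.6, 313.9, 6.0]]
cap [[657.0, -109.8, 65.0]]
wb [[639.4, 132.7, 47.0]]
rod [[400.2, 141.4, 4.0], [536.3, 75.7, 4.0]]
jar [[772.2, -5.6, 85.0]]
rest [[360.8, 298.9, 5.0], [441.8, 316.1, 5.0], [434.4, 355.1, 5.0]]
farrod [[679.1, 220.3, 4.0], [829.2, 235.8, 4.0]]
side
small [[406.8, -308.9, 6.0]]
large [[571.4, -324.4, 6.0]]
cap [[646.8, -95.5, 67.0]]
rod [[397.5, 142.6, 4.0], [533.6, 78.8, 4.0]]
rest [[424.9, 367.4, 5.0], [343.0, 350.5, 5.0], [356.4, 297.7, 5.0]]
cruc [[447.7, -127.4, 40.0]]
wb [[630.4, 142.6, 45.0]]
stand [[335.1, 529.6, 5.0], [487.9, 506.7, 5.0], [504.7, 583.0, 5.0]]
```

Request:
move_arm(
  increments=[
    [[22, 42, 0], 0],
    [[22, 42, 0], 0],
    [[22, 42, 0], 0],
    [[22, 42, 0], 0],
    [[22, 42, 0], 0],
    [[22, 42, 0], 0],
    [[22, 42, 0], 0],
    [[22, 42, 0], 0],
  ],
  jaw=1,
)

```text
clock: 0.95
tool_pos: [0.3308, -0.3117, 0.2207]
orientation: [179.6, -0.2, -167.3]
force: [2.0, 0.3, 0.2]
opening: 0.0876
```

```bash
cat > look.py <<'E'
import sys
from h import *
o=ctrl.get_obs(); print(o["clock"],o["tool_pos"].round(4),o["orientation"].round(2),o["joint_pos"].round(1),o["force"].round(2),round(o["opening"],4))
for n in sys.argv[2:]:
    s=snap(n); save(s["color"],f"{n}{sys.argv[1]}.png"); np.savez(f"{n}{sys.argv[1]}.npz",**s)
E
python3 look.py 1 wrist
```

```text
0.95 [ 0.3308 -0.3117  0.2207] [ 1.7962e+02 -1.6000e-01 -1.6726e+02] [-18.6  -0.2 -25.9  -0.3 -64.7 -58.6] [1.98 0.3  0.21] 0.0876
```

View pics/wrist1.png

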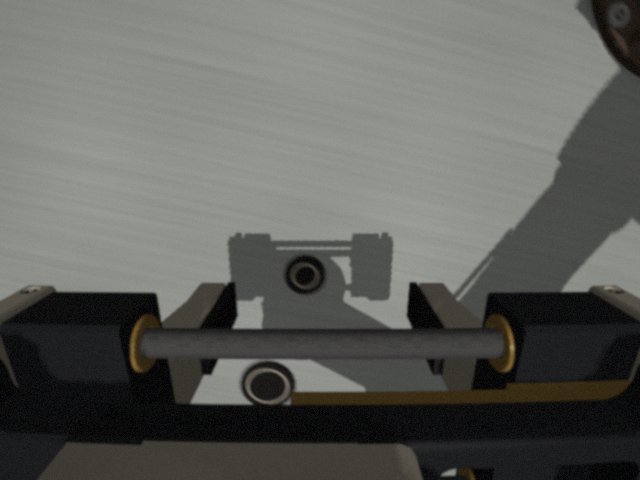

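The wrist view shows the small pad at (305,274) and the large pad at (268,384) between the fingers. Next I'll fit both.

```bash
python3 - <<'E'
from det import *
s=load("wrist1.npz")
H=hsv(s);V=H[...,2]
for n,box in {"small":(280,250,330,298),"large":(236,360,300,404)}.items():
    x0,y0,x1,y1=box
    m=np.zeros(V.shape,np.uint8); m[y0:y1,x0:x1]=(V[y0:y1,x0:x1]<60)
    cs,_=cv2.findContours(m,cv2.RETR_EXTERNAL,cv2.CHAIN_APPROX_NONE)
    c=max(cs,key=cv2.contourArea); p=plane(s,c.reshape(-1,2),.006)[:,:2]*1000
    (cx,cy),r=cv2.minEnclosingCircle(p.astype(np.float32)); print(n,cx,cy,r, cv2.fitEllipse(p.astype(np.float32)))
E
```

```text
small 411.5793762207031 -312.0835876464844 26.00383949279785 ((411.4748229980469, -312.272216796875), (49.096397399902344, 50.80851745605469), 105.57469940185547)
large 579.0682373046875 -328.1908264160156 23.317842483520508 ((578.883056640625, -328.172607421875), (42.834598541259766, 45.720458984375), 55.63790512084961)
```

Request:
move_arm(
  increments=[
    [[20, 31, -13], 0],
    [[20, 31, -13], 0],
    [[20, 31, -13], 0],
    [[20, 31, -13], 0],
    [[20, 31, -13], 0],
    [[19, 29, -13], 0],
    [[0, 0, 0], 0],
    [[0, 0, 0], 0],
  ],
)

```text
clock: 1.8
tool_pos: [0.4574, -0.1121, 0.1413]
orientation: [179.7, 0.2, -166.7]
force: [-1.5, -0.6, -0.1]
opening: 0.0874
```

```bash
python3 look.py 2 wrist
```

```text
1.8 [ 0.4574 -0.1121  0.1413] [ 179.73    0.18 -166.69] [ 10.    5.6 -31.1  -0.4 -53.1 -86.5] [-1.46 -0.59 -0.06] 0.0874
```

View pics/wrist2.png

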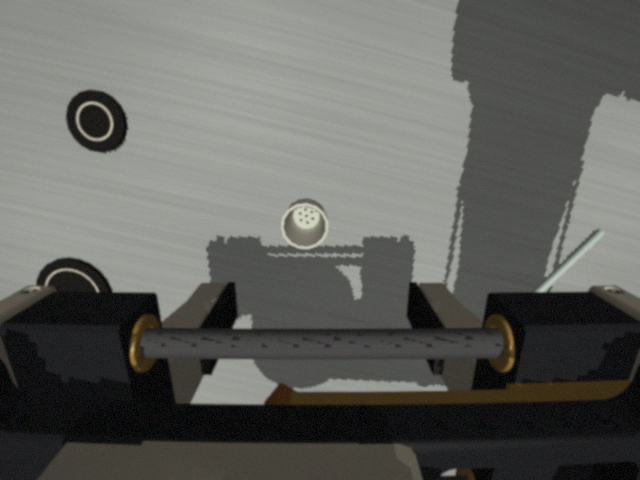

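The crucible rim is at (304.5,224.5), spanning 281–328 by 201–248. The small pad shows at (95,120).

```bash
python3 - <<'E'
from det import *
s=load("wrist2.npz")
H=hsv(s);V=H[...,2];print(V[224,270:340:2],V[190:260:2,304])
for z in (.04,):
  print(plane(s,[(304.5,224.5),(281,224.5),(328,224.5),(304.5,201),(304.5,248.5)],z)*1000)
print(plane(s,[(96,120)],.006)*1000)
# fingertip projection
o=ctrl.get_obs();print(proj(s,[o["tool_pos"]]))
E
```

```text
[158 158 158 157 154 165 199 136  93  97 111 122 138 177 204 209 211 211
 198 196 209 209 205 174 141 115  98 119 192 176 159 160 160 158 161] [157 157 160 157 130  98 125 191 180 171 175 208 205 195 207 207 206 211
 212 190 150 138 127 125 122 121 119 120 165 180  96  96 138 136  90]
[[ 448.90205216 -127.00281984   40.        ]
 [ 453.08014868 -144.91905535   40.        ]
 [ 444.71976325 -109.09035322   40.        ]
 [ 430.68465998 -130.99976531   40.        ]
 [ 468.31793038 -122.74887001   40.        ]]
[[ 409.96625188 -313.26248015    6.        ]]
[[320.50480138 298.06785965]]
```

Request:
move_arm(
  increments=[
    [[-4, -7, -5], 0],
    [[-4, -7, -15], 0],
    [[0, -1, -25], 0],
    [[0, 0, -30], 0],
    [[0, 0, -25], 0],
    [[0, 0, -15], 0],
    [[0, 0, -7], 0],
    [[0, 0, -2], 0],
  ],
)

```text
clock: 2.65
tool_pos: [0.4451, -0.1368, 0.0159]
orientation: [179.8, 0.6, -167.3]
force: [0.3, 0.1, -0.1]
opening: 0.0879
```

Request:
move_arm(
  increments=[
    [[2, 5, -3], 0],
    [[2, 4, -2], 0],
    [[0, 0, -1], 0],
    [[0, 0, 0], 0],
    [[0, 0, 0], 0],
    [[0, 0, 0], 0],
    [[0, 0, 0], 0],
    [[0, 0, 0], 0],
  ],
)

```text
clock: 3.45
tool_pos: [0.4516, -0.1273, 0.0126]
orientation: [179.8, 1.0, -167.3]
force: [-0.2, 0.1, -0.7]
opening: 0.0876
```

Request:
move_arm(
  increments=[
    [[0, 0, 0], 0],
    [[0, 0, 0], 0],
    [[0, 0, 0], 0],
    [[0, 0, 0], 0],
    [[0, 0, 0], 0],
    [[0, 0, 0], 0],
    [[0, 0, 0], 0],
    [[0, 0, 0], 0],
  ],
  jaw=-1,
)

```text
clock: 4.25
tool_pos: [0.4515, -0.1274, 0.0125]
orientation: [179.8, 1.0, -167.3]
force: [0.1, -0.0, -0.4]
opening: 0.0361
```

Request:
move_arm(
  increments=[
    [[0, 0, 10], 0],
    [[0, -5, 20], 0],
    [[-4, -20, 10], 0],
    [[-8, -35, 0], 0],
    [[-8, -40, 0], 0],
    [[-8, -35, 0], 0],
    [[-6, -25, 0], 0],
    [[-3, -12, 0], 0],
  ],
)

```text
clock: 5.05
tool_pos: [0.4149, -0.3044, 0.0602]
orientation: [-180.0, 1.2, -166.9]
force: [0.5, 0.6, -0.2]
opening: 0.0361
```

```bash
python3 look.py 3 wrist
```

```text
5.05 [ 0.4149 -0.3044  0.0602] [-179.99    1.19 -166.94] [-14.8  15.2 -31.8  -0.8 -41.9 -61.5] [ 0.52  0.63 -0.22] 0.0361
```

View pics/wrist3.png

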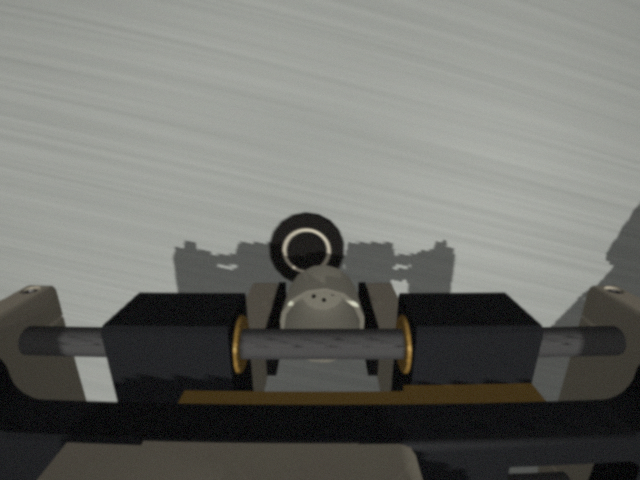

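```bash
python3 - <<'E'
from det import *
s=load("wrist3.npz")
print(plane(s,[(306,248)],.006)*1000, plane(s,[(322,303)],.0877)*1000, plane(s,[(322,266)],.0877)*1000,plane(s,[(281,305),(363,305)],.0877)*1000)
E
```

```text
[[ 409.70327373 -315.76101979    6.        ]] [[ 402.53664244 -306.7492785    87.7       ]] [[ 385.93231762 -310.57909565   87.7       ]] [[ 407.41009791 -323.54445026   87.7       ]
 [ 399.57422158 -289.51186051   87.7       ]]
```

```bash
python3 - <<'E'
from det import *
s=load("wrist3.npz")
save(s["color"],"c5.png",(230,200,410,370),4)
print(plane(s,[(322,266)],.0477)*1000,plane(s,[(322,266)],.0597)*1000)
E
```

```text
[[ 402.50913903 -306.71737081   47.7       ]] [[ 397.5360926  -307.87588826   59.7       ]]
```

View pics/c5.png

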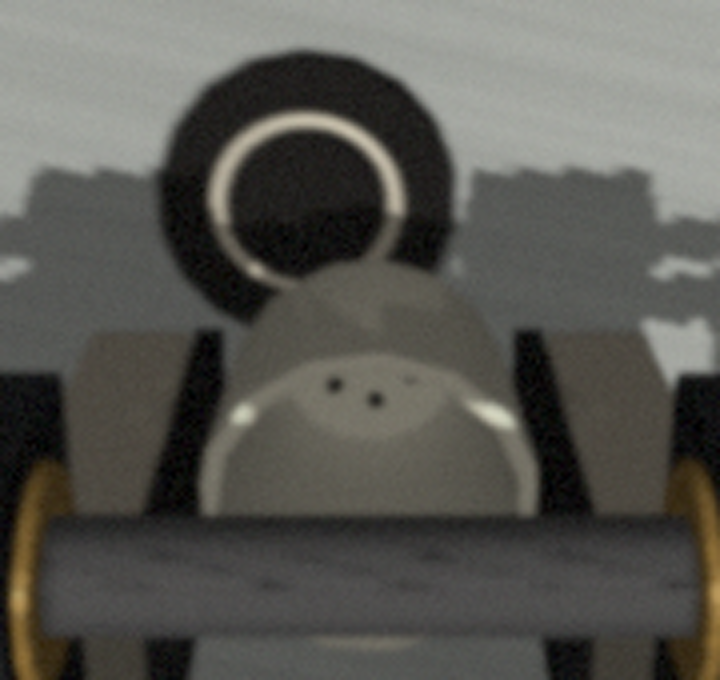

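Request:
move_arm(
  increments=[
    [[-2, -4, -5], 0],
    [[-2, -3, -10], 0],
    [[0, 0, -10], 0],
    [[0, 0, -7], 0],
    [[0, 0, -4], 0],
    [[0, 0, -2], 0],
    [[0, 0, 0], 0],
    [[0, 0, 0], 0],
  ],
)

```text
clock: 5.9
tool_pos: [0.4104, -0.3105, 0.0191]
orientation: [180.0, 1.1, -166.8]
force: [0.3, -0.7, -0.0]
opening: 0.0361
```

Request:
move_arm(
  increments=[
    [[0, -2, 0], 0],
    [[0, 0, -1], 0],
    [[0, 0, -0.5], 0],
    [[0, 0, 0], 0],
    [[0, 0, 0], 0],
    [[0, 0, 0], 0],
    [[0, 0, 0], 0],
    [[0, 0, 0], 0],
  ],
)

```text
clock: 6.7
tool_pos: [0.4112, -0.313, 0.0187]
orientation: [-180.0, 1.2, -166.8]
force: [-0.1, 1.5, 0.5]
opening: 0.0362
```

Position is right and there is light contact, so release.

Request:
move_arm(
  increments=[
    [[0, 0, 0], 0],
    [[0, 0, 0], 0],
    [[0, 0, 0], 0],
    [[0, 0, 0], 0],
    [[0, 0, 0], 0],
    [[0, 0, 0], 0],
    [[0, 0, 0], 0],
    [[0, 0, 0], 0],
  ],
  jaw=1,
)

```text
clock: 7.5
tool_pos: [0.4113, -0.313, 0.0187]
orientation: [-179.9, 1.2, -166.8]
force: [0.3, -0.6, -0.5]
opening: 0.0871
```

Request:
move_arm(
  increments=[
    [[0, 0, 20], 0],
    [[0, 0, 40], 0],
    [[15, 13, 40], 0],
    [[30, 26, 10], 0],
    [[35, 31, 0], 0],
    [[35, 31, 0], 0],
    [[35, 31, 0], 0],
    [[35, 31, 0], 0],
  ],
)

```text
clock: 8.3
tool_pos: [0.5969, -0.1463, 0.135]
orientation: [180.0, 1.3, -167.3]
force: [0.5, -0.8, 0.1]
opening: 0.0879
```

Request:
move_arm(
  increments=[
    [[25, 22, 0], 0],
    [[15, 13, 0], 0],
    [[5, 5, 0], 0],
    [[0, 0, 0], 0],
    [[0, 0, 0], 0],
    [[0, 0, 0], 0],
    [[0, 0, 0], 0],
    [[0, 0, 0], 0],
  ],
)

```text
clock: 9.1
tool_pos: [0.6445, -0.1023, 0.1338]
orientation: [179.9, 1.2, -167.1]
force: [0.3, 0.4, 0.3]
opening: 0.0876
```

```bash
python3 look.py 4 wrist scene
```

```text
9.1 [ 0.6445 -0.1023  0.1338] [ 179.94    1.23 -167.15] [  8.   21.7 -10.2  -0.2 -56.8 -85. ] [0.33 0.43 0.35] 0.0876
```

View pics/wrist4.png

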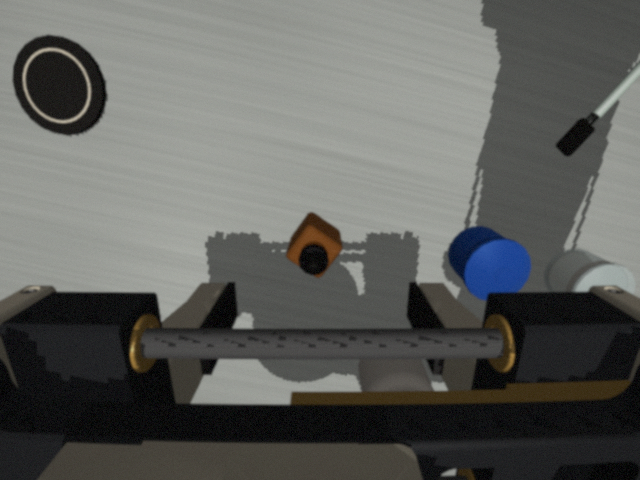

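View pics/scene4.png

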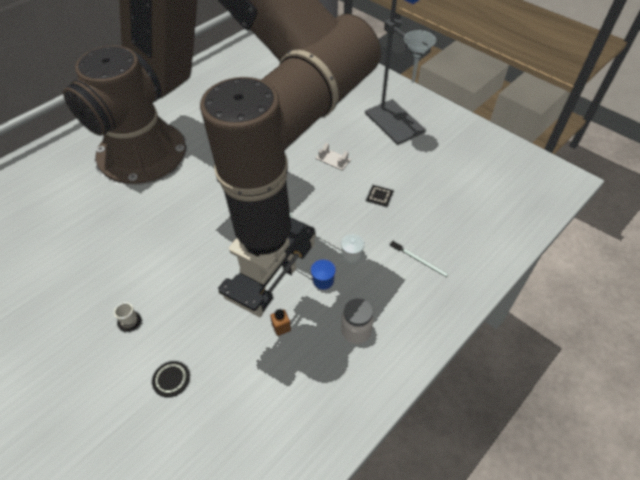

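The crucible stands on the small pad at scene (127,316). The dropping bottle is at wrist (314,247), so I'll enlarge it to get its orientation.

```bash
python3 - <<'E'
from det import *
s=load("wrist4.npz")
save(s["color"],"c6.png",(270,200,360,290),8)
H=hsv(s)
b,l=blobs(((H[...,1]>110)).astype(np.uint8),(275,200,355,285)); print(b)
E
```

```text
[([287, 214, 55, 63, 1699], [314.77, 241.37]), ([306, 252, 8, 6, 18], [309.17, 254.56]), ([308, 259, 4, 6, 8], [309.75, 261.38]), ([304, 262, 4, 5, 8], [305.62, 263.75]), ([307, 269, 5, 4, 10], [309.0, 270.5])]
```

View pics/c6.png

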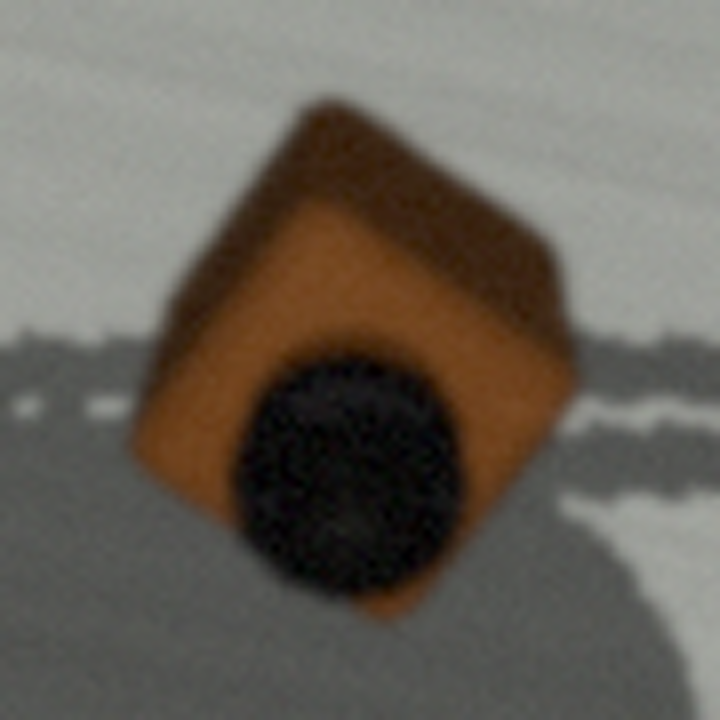

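```bash
python3 - <<'E'
from det import *
s=load("wrist4.npz"); w0=load("scene0.npz")
f=lambda L,z,sc,o:plane(s,np.array(L)/sc+o,z)[:,:2]*1000
p=f([(325,203),(577,375),(395,615),(135,445)],.046,8,(270,200))
print(p,p.mean(0))
e=np.roll(p,-1,0)-p; print(np.linalg.norm(e,axis=1),np.degrees(np.arctan2(e[:,1],e[:,0]))%90)
q=f([(328,97),(553,245),(175,305)],0,8,(270,200));print(q,(q[1]+q[2])/2,np.degrees(np.arctan2(*(q[1]-q[0])[::-1]))%90,np.degrees(np.arctan2(*(q[2]-q[0])[::-1]))%90)
print("cap",plane(s,[(350/8+270,475/8+200)],.062)*1000)
# square pad from scene0
c=plane(w0,np.array([(503,355),(668,402),(615,535),(450,485)])/8+(310,140),.006)[:,:2]*1000
e=np.roll(c,-1,0)-c; print(c.mean(0),np.linalg.norm(e,axis=1),np.degrees(np.arctan2(e[:,1],e[:,0]))%90)
# large pad from here
V=hsv(s)[...,2]; m=np.zeros(V.shape,np.uint8); m[20:150,0:120]=V[20:150,0:120]<60
cs,_=cv2.findContours(m,cv2.RETR_EXTERNAL,cv2.CHAIN_APPROX_NONE); k=max(cs,key=cv2.contourArea)
print("large",cv2.fitEllipse((plane(s,k.reshape(-1,2),.006)[:,:2]*1000).astype(np.float32)))
E
```

```text
[[ 633.38854148 -112.72439996]
 [ 644.70607196  -85.86579598]
 [ 672.8254585   -97.22879832]
 [ 660.92661933 -125.36153159]] [ 652.96167282 -105.29513146]
[29.14568757 30.32849686 30.54558977 30.29922156] [67.15068366 67.99643945 67.07389583 65.3497684 ]
[[ 635.03901652 -113.40809928]
 [ 646.01518667  -85.54278589]
 [ 662.11972125 -125.01869716]] [ 654.06745396 -105.28074153] 68.50047828343561 66.79322071110855
cap [[ 653.02354706 -105.72033359   62.        ]]
[569.35540258 314.9056094 ] [54.79290073 58.78312144 53.81484676 58.22128547] [21.55575735 22.8935865  20.92395014 23.87273158]
large ((577.2777099609375, -328.45806884765625), (71.36074829101562, 74.44222259521484), 174.68873596191406)
```

The bottle is at (653,-105) with its sides at 67° (mod 90). I'll turn +54° so that the gripper body stays clear of the jar.

Request:
move_arm(
  increments=[
    [[2, -1, 0], 0.06],
    [[2, -1, -5], 0.13],
    [[2, -1, -5], 0.14],
    [[2, 0, -5], 0.14],
    [[0, 0, -5], 0.14],
    [[0, 0, -5], 0.14],
    [[0, 0, -5], 0.1],
    [[0, 0, 0], 0.05],
  ],
)

```text
clock: 10.0
tool_pos: [0.6524, -0.1069, 0.1042]
orientation: [180.0, 1.4, -113.6]
force: [-0.4, 0.5, -0.0]
opening: 0.0877
```

```bash
python3 look.py 5 wrist
```

```text
10.0 [ 0.6524 -0.1069  0.1042] [ 179.98    1.39 -113.62] [  6.8  24.5  -9.6  -1.5 -55.2 -29.6] [-0.42  0.52 -0.03] 0.0877
```

View pics/wrist5.png

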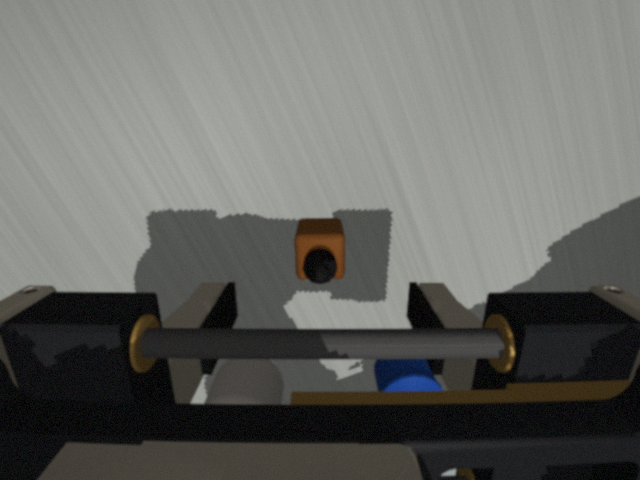

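The bottle is centred and square between the jaws at (320,250), so I'll descend.

Request:
move_arm(
  increments=[
    [[1, 1, -10], 0],
    [[0, 0, -20], 0],
    [[0, 0, -22], 0],
    [[0, 0, -18], 0],
    [[0, 0, -10], 0],
    [[0, 0, -5], 0],
    [[0, 0, -2], 0],
    [[0, 0, 0], 0],
  ],
)

```text
clock: 10.85
tool_pos: [0.6542, -0.1062, 0.0137]
orientation: [-179.8, 1.5, -114.1]
force: [0.9, 0.4, 0.6]
opening: 0.0875
```

Request:
move_arm(
  increments=[
    [[0, 0, -1], 0.015],
    [[0, 0, 0], 0],
    [[0, 0, 0], 0],
    [[0, 0, 0], 0],
    [[0, 0, 0], 0],
    [[0, 0, 0], 0],
    [[0, 0, 0], 0],
    [[0, 0, 0], 0],
  ],
  jaw=-1,
)

```text
clock: 11.65
tool_pos: [0.6561, -0.1061, 0.0159]
orientation: [-179.6, 1.6, -113.2]
force: [0.9, 0.0, -0.1]
opening: 0.0338
```

Request:
move_arm(
  increments=[
    [[0, 0, 8], 0],
    [[0, 0, 20], 0],
    [[0, 0, 35], 0],
    [[0, 0, 40], 0],
    [[0, 0, 40], 0],
    [[-5, 15, 15], 0],
    [[-8, 30, 0], 0],
    [[-8, 35, 0], 0],
  ],
)

```text
clock: 12.45
tool_pos: [0.6323, -0.0276, 0.1817]
orientation: [-179.7, 1.5, -113.5]
force: [-0.3, 0.6, -1.6]
opening: 0.0339
```

Request:
move_arm(
  increments=[
    [[-8, 40, 0], -0.05],
    [[-8, 40, 0], -0.1],
    [[-8, 40, 0], -0.12],
    [[-8, 40, 0], -0.12],
    [[-8, 40, -5], -0.12],
    [[-8, 40, -5], -0.12],
    [[-4, 30, -5], -0.09],
    [[-2, 18, -5], -0.05],
  ],
)

```text
clock: 13.25
tool_pos: [0.5712, 0.2745, 0.165]
orientation: [-179.7, 1.8, -159.4]
force: [-0.7, -0.3, -1.1]
opening: 0.0341
```

```bash
python3 look.py 6 wrist
```

```text
13.25 [0.5712 0.2745 0.165 ] [-179.71    1.78 -159.36] [  43.9   18.2  -11.6    1.1  -58.6 -113.8] [-0.72 -0.31 -1.12] 0.0341
```

View pics/wrist6.png

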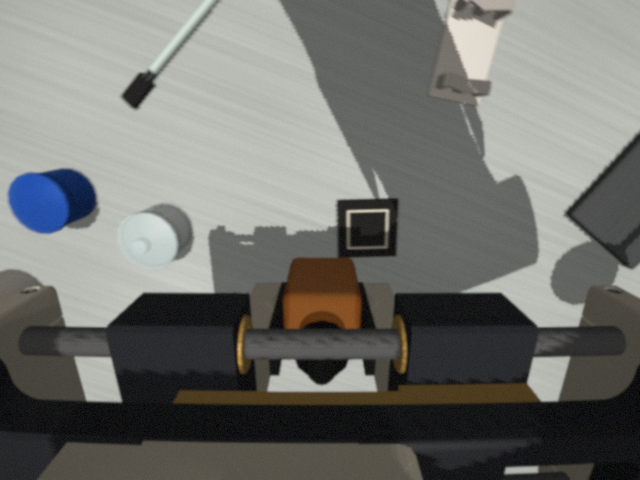

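```bash
python3 - <<'E'
from det import *
s=load("wrist6.npz")
V=hsv(s)[...,2]; V=cv2.GaussianBlur(V,(3,3),0)
m=np.zeros(V.shape,np.uint8); m[195:262,332:402]=V[195:262,332:402]<52
cs,_=cv2.findContours(m,cv2.RETR_EXTERNAL,cv2.CHAIN_APPROX_NONE); k=max(cs,key=cv2.contourArea)
print(cv2.minAreaRect((plane(s,k.reshape(-1,2),.006)[:,:2]*1000).astype(np.float32)))
save(s["color"],"c7.png",(270,190,410,390),3)
save(s["color"],"c8.png",(80,0,520,280),1.8)
E
```

```text
((568.0201416015625, 319.297607421875), (57.26484680175781, 56.14744186401367), 22.36868667602539)
```

View pics/c7.png

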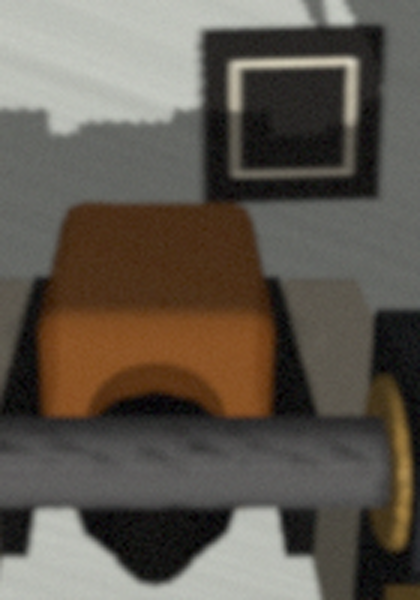

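View pics/c8.png

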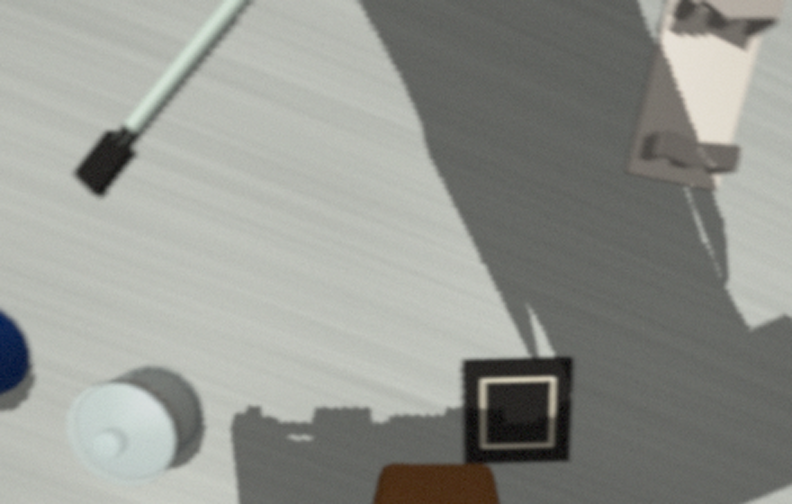

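Request:
move_arm(
  increments=[
    [[-1, 10, -5], 0.01],
    [[-1, 15, -10], 0.01],
    [[0, 12, -20], 0.01],
    [[0, 5, -28], 0],
    [[0, 1, -28], 0],
    [[0, 0, -20], 0],
    [[0, 0, -12], 0],
    [[0, 0, -5], 0],
  ],
)

```text
clock: 14.1
tool_pos: [0.5674, 0.3243, 0.0292]
orientation: [-179.8, 1.8, -157.2]
force: [0.3, 0.4, 0.8]
opening: 0.0336
```

```bash
python3 look.py 7 wrist
```

```text
14.1 [0.5674 0.3243 0.0292] [-179.77    1.81 -157.23] [  47.4   27.8  -17.1    1.4  -43.6 -115.6] [0.29 0.42 0.75] 0.0336
```

View pics/wrist7.png

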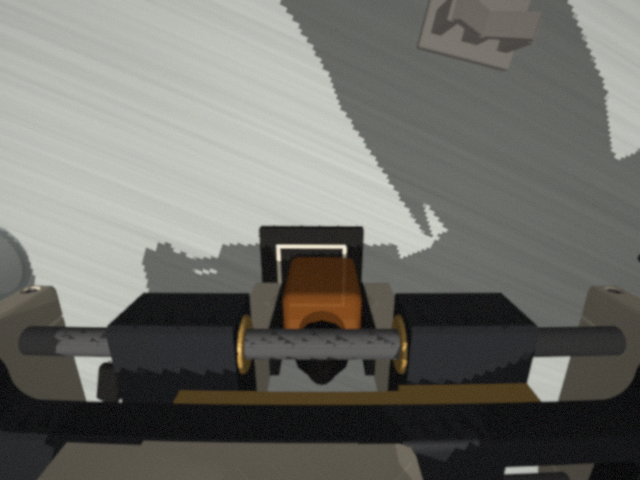

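```bash
python3 - <<'E'
from det import *
s=load("wrist7.npz")
save(s["color"],"c9.png",(250,215,380,300),6)
E
```

```text
(no output)
```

View pics/c9.png

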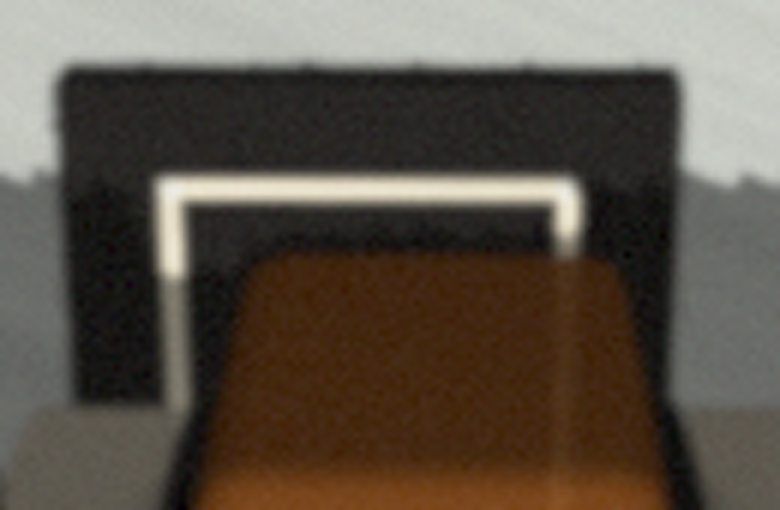

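```bash
python3 - <<'E'
from det import *
s=load("wrist7.npz")
f=lambda L,z:plane(s,np.array(L)/6+(250,215),z)[:,:2]*1000
r=f([(155,175),(582,175)],.006); b=f([(246,250),(622,258)],.0133)
for n,p,h in (("ring",r,18.5),("bot",b,17)):
    e=(p[1]-p[0]);u=e/np.linalg.norm(e);n2=np.array([u[1],-u[0]])
    print(n,p,np.linalg.norm(e),np.degrees(np.arctan2(u[1],u[0])),p.mean(0)+h*n2)
E
```

```text
ring [[557.83748759 292.95417924]
 [542.53801814 329.43518689]] 39.559293276546555 112.75228846695853 [567.24818508 318.34951728]
bot [[558.54834939 302.95311737]
 [546.16726722 334.47643177]] 33.86754414520801 111.44289115050775 [568.1811093  324.92952684]
```

Request:
move_arm(
  increments=[
    [[0, -3, 0], 0],
    [[0, -3, -1], 0],
    [[0, 0, -2], 0],
    [[0, 0, -2], 0],
    [[0, 0, -1], 0],
    [[0, 0, 0], 0],
    [[0, 0, 0], 0],
    [[0, 0, 0], 0],
  ],
)

```text
clock: 14.95
tool_pos: [0.5695, 0.3191, 0.0269]
orientation: [-179.9, 2.2, -157.2]
force: [-0.2, 0.3, -0.7]
opening: 0.0338
```

Request:
move_arm(
  increments=[
    [[-2, -1, -2], 0],
    [[0, 0, -2], 0],
    [[0, 0, -2], 0],
    [[0, 0, 0], 0],
    [[0, 0, 0], 0],
    [[0, 0, 0], 0],
    [[0, 0, 0], 0],
    [[0, 0, 0], 0],
  ],
)

```text
clock: 15.75
tool_pos: [0.5679, 0.3188, 0.0218]
orientation: [-179.9, 2.3, -157.2]
force: [-0.7, -0.5, 1.7]
opening: 0.0339
```

Request:
move_arm(
  increments=[
    [[0, 0, 0], 0],
    [[0, 0, 0], 0],
    [[0, 0, 0], 0],
    [[0, 0, 0], 0],
    [[0, 0, 0], 0],
    [[0, 0, 0], 0],
    [[0, 0, 0], 0],
    [[0, 0, 0], 0],
  ],
  jaw=1,
)

```text
clock: 16.55
tool_pos: [0.5679, 0.3186, 0.0212]
orientation: [-179.9, 2.2, -157.2]
force: [0.2, 0.2, 0.4]
opening: 0.0865
```

Request:
move_arm(
  increments=[
    [[0, 0, 20], 0],
    [[0, 0, 40], 0],
    [[0, 0, 40], 0],
    [[0, 0, 20], 0],
    [[10, -20, 5], 0],
    [[15, -40, 0], 0.1],
    [[15, -40, 0], 0.1],
    [[10, -40, 0], 0.1],
  ],
)

```text
clock: 17.35
tool_pos: [0.6174, 0.179, 0.1518]
orientation: [-179.8, 2.3, -139.0]
force: [0.5, -0.4, 0.1]
opening: 0.0876
```

Request:
move_arm(
  increments=[
    [[5, -15, 0], 0.1],
    [[5, -12, 0], 0.1],
    [[4, -5, 0], 0.1],
    [[2, 0, -5], 0.1],
    [[0, 0, -5], 0.1],
    [[0, 0, 0], 0.04],
    [[0, 0, 0], 0],
    [[0, 0, 0], 0],
  ],
)

```text
clock: 18.15
tool_pos: [0.6347, 0.1383, 0.142]
orientation: [-179.8, 2.4, -107.1]
force: [1.2, -0.0, 0.8]
opening: 0.0876
```

```bash
python3 look.py 8 wrist scene
```

```text
18.15 [0.6347 0.1383 0.142 ] [-179.79    2.37 -107.11] [ 28.5  21.   -9.6  -1.8 -57.6 -44.7] [ 1.18 -0.04  0.83] 0.0876
```

View pics/wrist8.png

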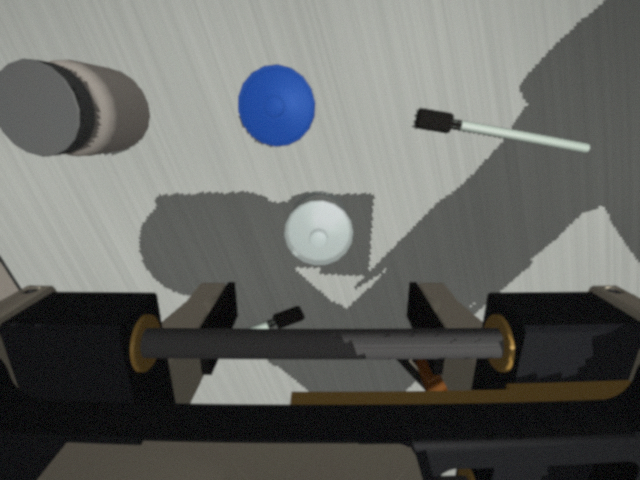

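View pics/scene8.png

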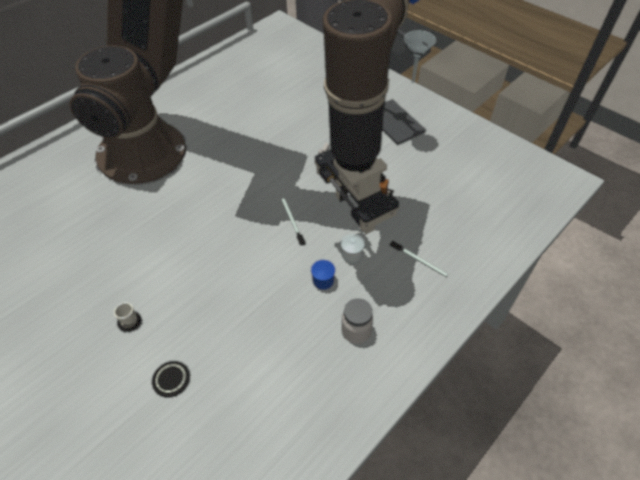

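The clear weighing bottle's lid is at wrist (319,233), with the blue lookalike at (277,106) and the jar at upper left. The dropping bottle was left upright on its pad, mostly hidden here, so I'll check it later.

```bash
python3 - <<'E'
from det import *
s=load("wrist8.npz")
print(plane(s,[(319,232.5),(285,232.5),(353,232.5),(319,200),(319,265.5)],.043)*1000)
print("knob",plane(s,[(318.5,237)],.059)*1000)
E
```

```text
[[636.63495316 135.98710413  43.        ]
 [662.03822093 128.13896913  43.        ]
 [611.24868694 143.82487816  43.        ]
 [628.8934159  111.22777302  43.        ]
 [645.05042863 162.89593023  43.        ]]
knob [[636.25986377 134.09099467  59.        ]]
```

Request:
move_arm(
  increments=[
    [[1, -2, -5], 0],
    [[1, -1, -15], 0],
    [[0, 0, -25], 0],
    [[0, 0, -28], 0],
    [[0, 0, -25], 0],
    [[0, 0, -14], 0],
    [[0, 0, -7], 0],
    [[0, 0, -3], 0],
  ],
)

```text
clock: 19.05
tool_pos: [0.6352, 0.1343, 0.0107]
orientation: [-179.8, 2.4, -107.3]
force: [0.2, -0.7, -0.2]
opening: 0.0877
```

Request:
move_arm(
  increments=[
    [[1, 1, -2], 0],
    [[0, 0, -2], 0],
    [[0, 0, -1], 0],
    [[0, 0, 0], 0],
    [[0, 0, 0], 0],
    [[0, 0, 0], 0],
    [[0, 0, 0], 0],
    [[0, 0, 0], 0],
  ],
)

```text
clock: 19.85
tool_pos: [0.6382, 0.1362, 0.0081]
orientation: [-179.6, 2.5, -107.3]
force: [0.5, 0.4, -0.1]
opening: 0.0874
```

Request:
move_arm(
  increments=[
    [[0, 0, 0], 0],
    [[0, 0, 0], 0],
    [[0, 0, 0], 0],
    [[0, 0, 0], 0],
    [[0, 0, 0], 0],
    [[0, 0, 0], 0],
    [[0, 0, 0], 0],
    [[0, 0, 0], 0],
  ],
  jaw=-1,
)

```text
clock: 20.65
tool_pos: [0.6381, 0.1361, 0.0082]
orientation: [-179.6, 2.5, -107.3]
force: [-0.4, -0.6, 0.1]
opening: 0.0513
```

Request:
move_arm(
  increments=[
    [[0, 0, 8], 0],
    [[0, 0, 20], 0],
    [[0, 0, 35], 0],
    [[0, 0, 40], 0],
    [[0, 0, 40], 0],
    [[0, 0, 20], 0],
    [[0, 0, 5], 0],
    [[0, 0, 0], 0],
  ],
)

```text
clock: 21.45
tool_pos: [0.6351, 0.1346, 0.1838]
orientation: [-179.7, 2.4, -107.3]
force: [0.7, -0.2, -1.0]
opening: 0.0519
```

```bash
python3 look.py 9 wrist side
```

```text
21.45 [0.6351 0.1346 0.1838] [-179.74    2.41 -107.3 ] [ 28.2  19.   -6.8  -1.7 -62.4 -44.8] [ 0.65 -0.23 -0.96] 0.0519
```

View pics/wrist9.png

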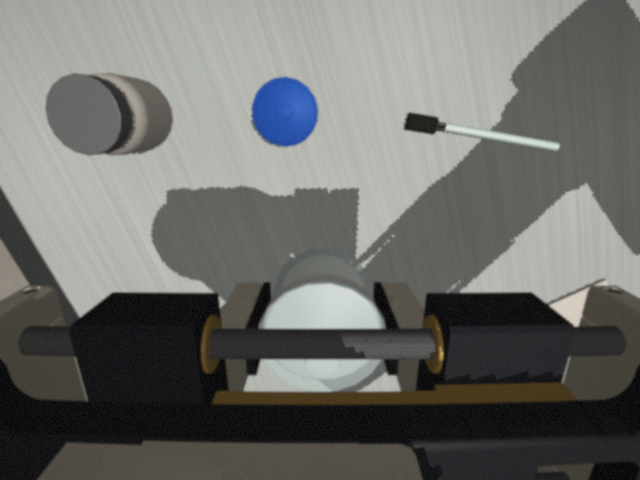

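View pics/side9.png

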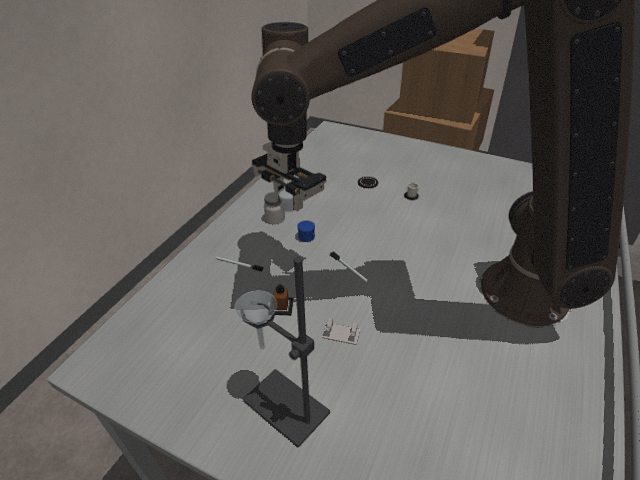

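Request:
move_arm(
  increments=[
    [[-2, -15, 0], 0],
    [[-4, -30, 0], 0],
    [[-5, -42, 0], 0],
    [[-5, -45, 0], 0],
    [[-5, -45, 0], 0],
    [[-5, -45, 0], 0],
    [[-5, -45, 0], 0],
    [[-5, -45, 0], 0],
  ],
)

```text
clock: 22.35
tool_pos: [0.5883, -0.1871, 0.1671]
orientation: [179.0, 1.8, -106.9]
force: [0.6, -0.2, -0.6]
opening: 0.0515
```

Request:
move_arm(
  increments=[
    [[-5, -40, 0], 0],
    [[-5, -35, -10], 0],
    [[-4, -25, -20], 0],
    [[-3, -15, -25], 0],
    [[-2, -8, -25], 0],
    [[0, -3, -20], 0],
    [[0, 0, -10], 0],
    [[0, 0, -5], 0],
  ],
)

```text
clock: 23.15
tool_pos: [0.5548, -0.3278, 0.0355]
orientation: [177.8, 1.7, -107.6]
force: [0.2, -0.7, -0.9]
opening: 0.0521
```

```bash
python3 look.py 10 wrist
```

```text
23.15 [ 0.5548 -0.3278  0.0355] [ 177.84    1.69 -107.6 ] [-14.4  28.8 -12.6  -2.3 -50.6  -1.7] [ 0.24 -0.71 -0.9 ] 0.0521
```

View pics/wrist10.png

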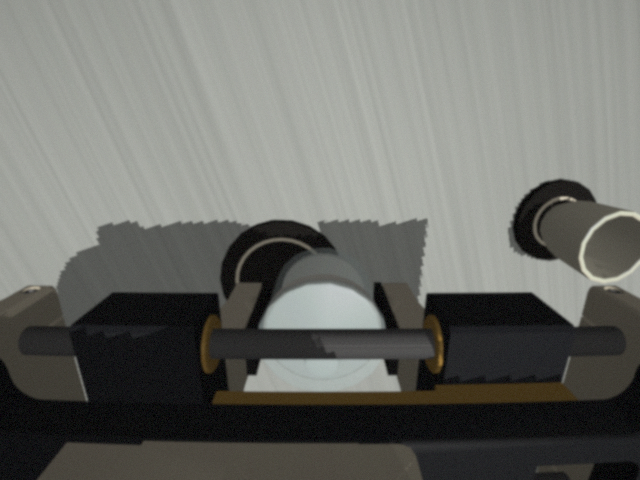

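Request:
move_arm(
  increments=[
    [[5, 0, 0], 0],
    [[8, 0, 0], 0],
    [[6, 0, -3], 0],
    [[3, 0, -5], 0],
    [[1, 0, -4], 0],
    [[0, 0, -2], 0],
    [[0, 0, 0], 0],
    [[0, 0, 0], 0],
  ],
)

```text
clock: 24.0
tool_pos: [0.5826, -0.3266, 0.0232]
orientation: [178.1, 1.7, -107.4]
force: [0.0, 0.7, -1.5]
opening: 0.0518
```

```bash
python3 look.py 11 wrist; python3 - <<'E'
from h import *
s=load("wrist11.npz"); save(s["color"],"c10.png",(200,200,440,400),3.3)
E
```

```text
24.0 [ 0.5826 -0.3266  0.0232] [ 178.11    1.69 -107.4 ] [-13.7  31.3 -10.1  -2.3 -50.5  -2.2] [ 0.    0.7  -1.46] 0.0518
```

View pics/c10.png

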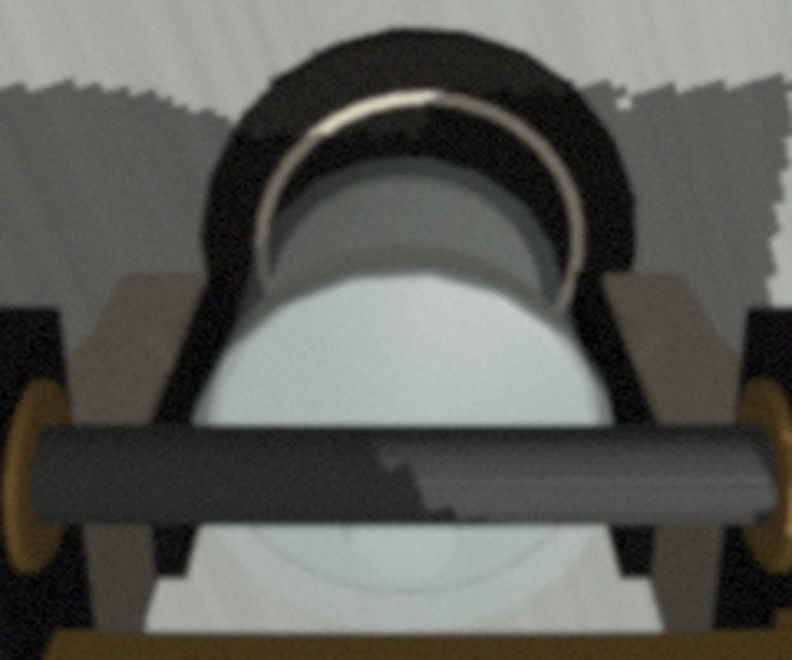

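```bash
python3 - <<'E'
from det import *
s=load("wrist11.npz")
f=lambda L,z:plane(s,np.array(L)/3.3+(200,200),z)[:,:2]*1000
def circ(p):
    A=np.c_[2*p,np.ones(len(p))];x=np.linalg.lstsq(A,(p**2).sum(1),rcond=None)[0];return x[:2],np.sqrt(x[2]+x[:2]@x[:2])
print(circ(f([(205,220),(230,145),(290,70),(360,38),(420,28),(500,42),(570,83),(615,150),(633,230)],.006)))
print(circ(f([(257,240),(272,185),(310,130),(370,97),(435,90),(500,110),(550,160),(580,215),(584,250)],.006)))
print(circ(f([(272,240),(300,200),(340,172),(400,156),(460,163),(520,195),(555,240)],.015)))
E
```

```text
(array([ 577.15855627, -331.76482953]), np.float64(35.700823714022334))
(array([ 577.8245358 , -330.00954879]), np.float64(27.319399965117903))
(array([ 580.99301902, -325.50275816]), np.float64(24.928520208168294))
```

Request:
move_arm(
  increments=[
    [[-2, -2, -1], 0],
    [[-2, -2, -2], 0],
    [[0, -1, -2], 0],
    [[0, 0, -2], 0],
    [[0, 0, -1], 0],
    [[0, 0, 0], 0],
    [[0, 0, 0], 0],
    [[0, 0, 0], 0],
  ],
)

```text
clock: 24.85
tool_pos: [0.5779, -0.3325, 0.0151]
orientation: [178.1, 1.7, -107.4]
force: [-0.4, 0.4, -0.6]
opening: 0.0522
```

Request:
move_arm(
  increments=[
    [[1, 1, -1], 0],
    [[0, 0, -1], 0],
    [[0, 0, 0], 0],
    [[0, 0, 0], 0],
    [[0, 0, 0], 0],
    [[0, 0, 0], 0],
    [[0, 0, 0], 0],
    [[0, 0, 0], 0],
  ],
)

```text
clock: 25.65
tool_pos: [0.5785, -0.3321, 0.0151]
orientation: [178.1, 1.6, -107.4]
force: [-1.0, -0.2, 0.7]
opening: 0.0521
```

Request:
move_arm(
  increments=[
    [[0, 0, -1.5], 0],
    [[0, 0, -1], 0],
    [[0, 0, 0], 0],
    [[0, 0, 0], 0],
    [[0, 0, 0], 0],
    [[0, 0, 0], 0],
    [[0, 0, 0], 0],
    [[0, 0, 0], 0],
  ],
)

```text
clock: 26.45
tool_pos: [0.5784, -0.333, 0.015]
orientation: [178.1, 1.5, -107.3]
force: [-0.3, 0.1, 1.3]
opening: 0.0516
```

Light contact, so release.

Request:
move_arm(
  increments=[
    [[0, 0, 0], 0],
    [[0, 0, 0], 0],
    [[0, 0, 0], 0],
    [[0, 0, 0], 0],
    [[0, 0, 0], 0],
    [[0, 0, 0], 0],
    [[0, 0, 0], 0],
    [[0, 0, 0], 0],
  ],
  jaw=1,
)

```text
clock: 27.25
tool_pos: [0.5786, -0.3327, 0.0145]
orientation: [178.1, 1.5, -107.3]
force: [0.8, -0.9, 0.1]
opening: 0.0875
```

Request:
move_arm(
  increments=[
    [[0, 0, 10], 0],
    [[0, 0, 25], 0],
    [[0, 0, 35], 0],
    [[0, 0, 30], 0],
    [[0, 0, 20], 0],
    [[0, 0, 10], 0],
    [[0, 0, 0], 0],
    [[0, 0, 0], 0],
  ],
)

```text
clock: 28.05
tool_pos: [0.5772, -0.3325, 0.1524]
orientation: [178.1, 1.5, -107.3]
force: [0.1, -0.5, 0.4]
opening: 0.0878
```

```bash
python3 look.py 12 wrist
```

```text
28.05 [ 0.5772 -0.3325  0.1524] [ 178.15    1.51 -107.32] [-14.2  23.9  -3.5  -1.8 -64.4  -2.3] [ 0.11 -0.48  0.36] 0.0878
```

View pics/wrist12.png

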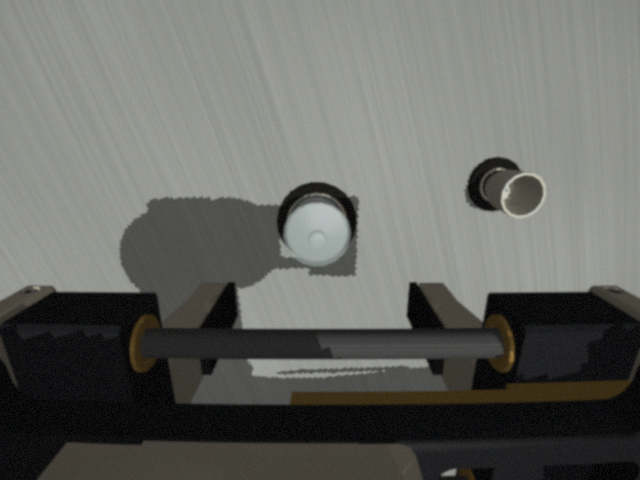

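```bash
python3 - <<'E'
from det import *
s=load("wrist12.npz")
print("wb lid",plane(s,[(316.8,233.5)],.049)*1000,"knob",plane(s,[(317,239)],.065)*1000,"pad",plane(s,[(317.5,220)],.006)*1000)
print("cruc rim",plane(s,[(521.5,195)],.046)*1000,"pad",plane(s,[(496,185)],.006)*1000)
save(s["color"],"c11.png",(260,150,570,290),2.5)
E
```

```text
wb lid [[ 577.39548676 -333.50553651   49.        ]] knob [[ 577.29768516 -334.37740701   65.        ]] pad [[ 576.2647745  -332.10164261    6.        ]]
cruc rim [[ 411.37367973 -312.84454714   46.        ]] pad [[ 411.42282701 -313.84867072    6.        ]]
```

View pics/c11.png

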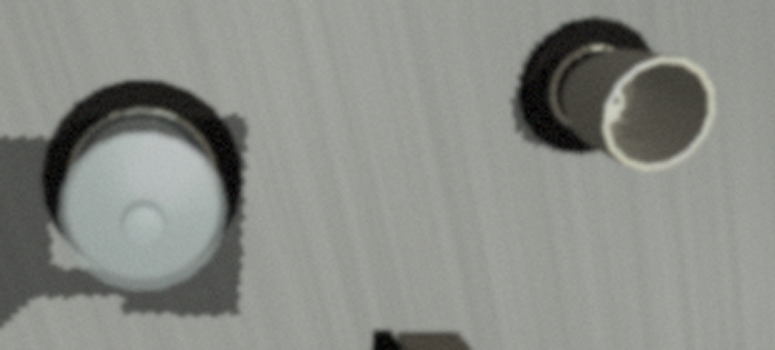

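Both vessels are centred to within about 2 mm. Next is the rod.

Request:
move_arm(
  increments=[
    [[-3, 12, 0], 0.05],
    [[-6, 25, 0], 0.1],
    [[-9, 35, 0], 0.11],
    [[-9, 36, 0], 0.11],
    [[-9, 36, 0], 0.11],
    [[-9, 36, 0], 0.11],
    [[-9, 36, 0], 0.11],
    [[-9, 36, 0], 0.11],
  ],
)

```text
clock: 28.9
tool_pos: [0.5053, -0.0762, 0.1387]
orientation: [177.0, 1.7, -59.7]
force: [0.7, 1.1, 0.5]
opening: 0.0877
```

Request:
move_arm(
  increments=[
    [[-9, 36, 0], 0.11],
    [[-9, 36, 0], 0.11],
    [[-9, 36, 0], 0.11],
    [[-9, 32, 0], 0.1],
    [[-6, 25, 0], 0.1],
    [[-4, 15, 0], 0.07],
    [[-2, 6, 0], 0.03],
    [[0, 0, 0], 0],
  ],
)

```text
clock: 29.7
tool_pos: [0.4481, 0.1185, 0.1301]
orientation: [176.2, 2.2, -21.6]
force: [-0.5, -0.2, -1.0]
opening: 0.0875
```

```bash
python3 look.py 13 wrist
```

```text
29.7 [0.4481 0.1185 0.1301] [176.21   2.2  -21.64] [ 39.2   8.3 -29.9  -0.1 -56.2  29.3] [-0.52 -0.18 -1.01] 0.0875
```

View pics/wrist13.png

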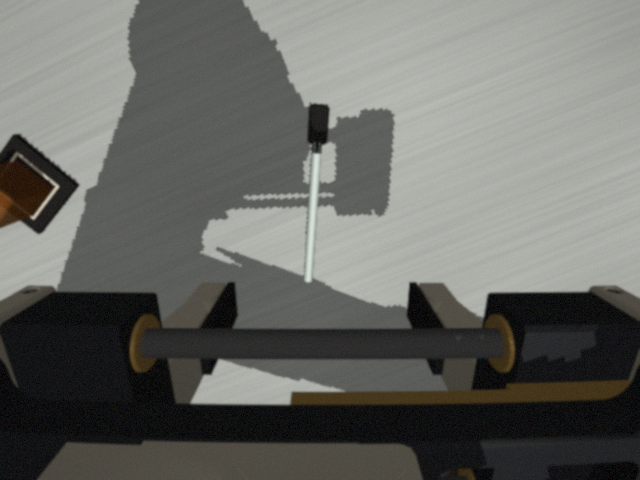

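```bash
python3 - <<'E'
from det import *
s=load("wrist13.npz")
save(s["color"],"c12.png",(270,90,360,300),2.8)
p=plane(s,[(318.5,104),(308,282)],.005)[:,:2]*1000; e=p[0]-p[1]
print(p,p.mean(0),np.linalg.norm(e),np.degrees(np.arctan2(e[1],e[0])))
q=plane(s,[(317,155),(308.5,275)],.005)[:,:2]*1000;e=q[0]-q[1];print(np.degrees(np.arctan2(e[1],e[0])))
E
```

```text
[[536.56310059  77.97765892]
 [399.86989199 142.80562481]] [468.21649629 110.39164186] 151.2868085410217 -25.373061395908643
-25.992229568233316
```

View pics/c12.png

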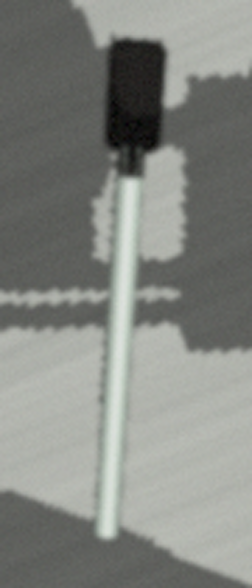

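The rod has its middle at (468,110), points at -25.6°, and its tip is away from the base. It's the near one, as identified before. I'll half-close the jaw and descend.

Request:
move_arm(
  increments=[
    [[4, -2, -3], -0.02],
    [[6, -2, -10], -0.03],
    [[5, -2, -18], -0.02],
    [[3, -1, -22], 0],
    [[1, 0, -22], 0],
    [[0, 0, -15], 0],
    [[0, 0, -8], 0],
    [[0, 0, -3], 0],
  ],
  jaw=0,
)

```text
clock: 30.55
tool_pos: [0.4711, 0.1032, 0.021]
orientation: [176.1, 2.2, -27.5]
force: [-0.0, 0.1, -0.8]
opening: 0.044
```

```bash
python3 look.py 14 wrist
```

```text
30.55 [0.4711 0.1032 0.021 ] [176.12   2.23 -27.47] [ 35.6  18.8 -34.1  -0.3 -41.6  27.3] [-0.05  0.12 -0.77] 0.044
```

View pics/wrist14.png

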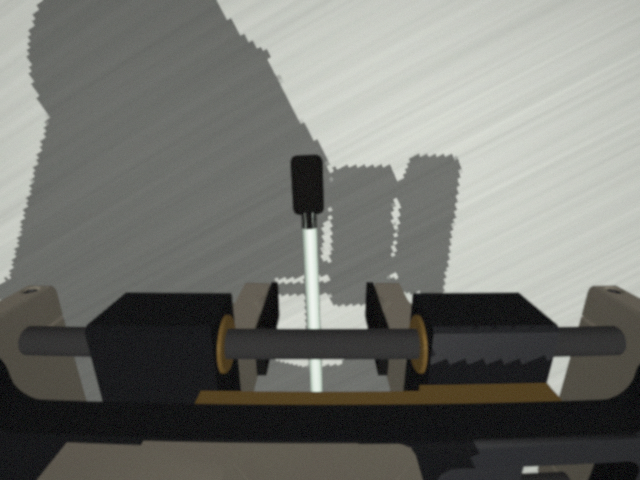

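Request:
move_arm(
  increments=[
    [[-1, 3, 0], 0.01],
    [[-1, 3, -2], 0.01],
    [[0, 1, -4], 0.01],
    [[0, 0, -5], 0],
    [[0, 0, -3], 0],
    [[0, 0, -2], 0],
    [[0, 0, 0], 0],
    [[0, 0, 0], 0],
  ],
)

```text
clock: 31.4
tool_pos: [0.4705, 0.1119, 0.0058]
orientation: [176.3, 2.1, -25.6]
force: [0.0, 0.3, 0.7]
opening: 0.0439
```

Request:
move_arm(
  increments=[
    [[-2, -1, -1], 0],
    [[0, 0, -1.5], 0],
    [[0, 0, -1], 0],
    [[0, 0, 0], 0],
    [[0, 0, 0], 0],
    [[0, 0, 0], 0],
    [[0, 0, 0], 0],
    [[0, 0, 0], 0],
  ],
)

```text
clock: 32.2
tool_pos: [0.4685, 0.1109, 0.0024]
orientation: [176.4, 2.1, -25.6]
force: [0.3, 1.0, -0.3]
opening: 0.0433
```

Request:
move_arm(
  increments=[
    [[0, 0, 0], 0],
    [[0, 0, 0], 0],
    [[0, 0, 0], 0],
    [[0, 0, 0], 0],
    [[0, 0, 0], 0],
    [[0, 0, 0], 0],
    [[0, 0, 0], 0],
    [[0, 0, 0], 0],
  ],
  jaw=-1,
)

```text
clock: 33.0
tool_pos: [0.4685, 0.1108, 0.0024]
orientation: [176.4, 2.1, -25.6]
force: [0.1, 0.7, 0.1]
opening: 0.0073
```

Request:
move_arm(
  increments=[
    [[0, 0, 5], 0],
    [[0, 0, 10], 0],
    [[0, 0, 20], 0],
    [[0, 0, 25], 0],
    [[0, 0, 20], 0],
    [[0, 0, 10], 0],
    [[0, 0, 3], 0],
    [[0, 0, 0], 0],
  ],
)

```text
clock: 33.8
tool_pos: [0.4679, 0.1103, 0.1022]
orientation: [176.4, 2.1, -25.6]
force: [-0.2, 0.2, -0.6]
opening: 0.0066
```

```bash
python3 look.py 15 wrist
```

```text
33.8 [0.4679 0.1103 0.1022] [176.41   2.05 -25.61] [ 36.7  11.7 -29.9  -0.2 -52.5  27.9] [-0.16  0.23 -0.6 ] 0.0066
```

View pics/wrist15.png

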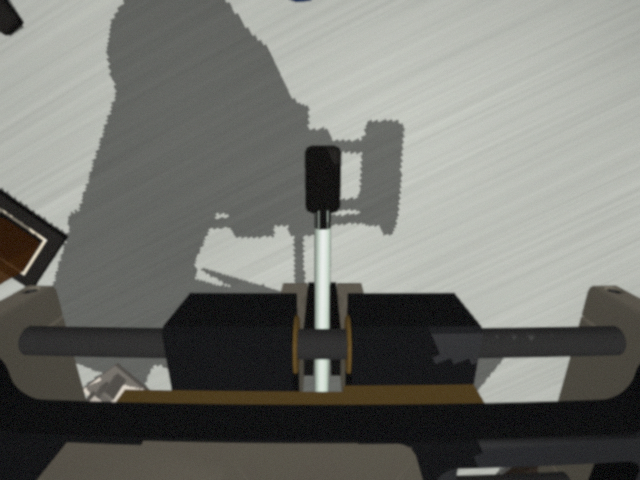

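```bash
python3 - <<'E'
from det import *
s=load("wrist6.npz")
p=plane(s,np.array([(628,174),(715,189)])/1.8+(80,0),.004)[:,:2]*1000;e=p[1]-p[0]
print(p,np.linalg.norm(e),np.degrees(np.arctan2(e[1],e[0]))-90); u=np.array([e[1],-e[0]])/np.linalg.norm(e); print(p.mean(0)-42*u)
E
```

```text
[[439.50595022 323.38641919]
 [430.23862559 365.90822865]] 43.51996766359459 12.294945827876319
[393.83558468 335.70366759]
```

Request:
move_arm(
  increments=[
    [[-4, 12, 0], 0.05],
    [[-8, 25, 0], 0.08],
    [[-10, 32, 0], 0.1],
    [[-11, 34, 0], 0.1],
    [[-11, 34, 0], 0.1],
    [[-11, 34, 0], 0.1],
    [[-9, 28, 0], 0.08],
    [[-5, 15, 0], 0.04],
  ],
)

```text
clock: 34.65
tool_pos: [0.3906, 0.3306, 0.0942]
orientation: [175.8, 2.5, 13.6]
force: [0.3, -0.6, -1.1]
opening: 0.0068
```

```bash
python3 look.py 16 wrist
```

```text
34.65 [0.3906 0.3306 0.0942] [175.78   2.55  13.63] [ 62.9  15.2 -26.9   1.  -52.7  40.2] [ 0.35 -0.59 -1.09] 0.0068
```

View pics/wrist16.png

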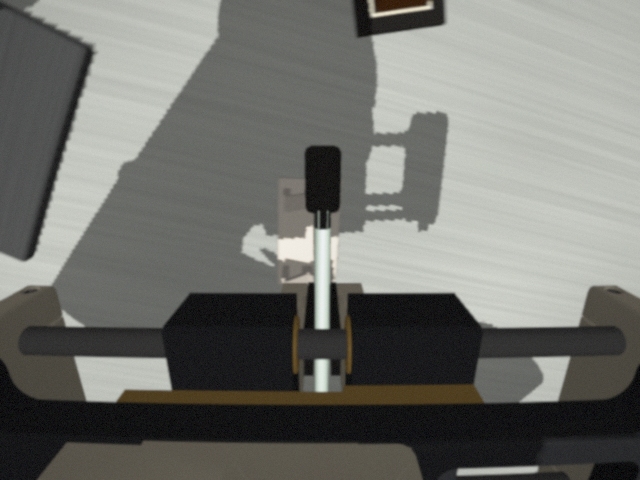

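```bash
python3 - <<'E'
from det import *
s=load("wrist16.npz")
save(s["color"],"c13.png",(250,140,380,300),4)
E
```

```text
(no output)
```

View pics/c13.png

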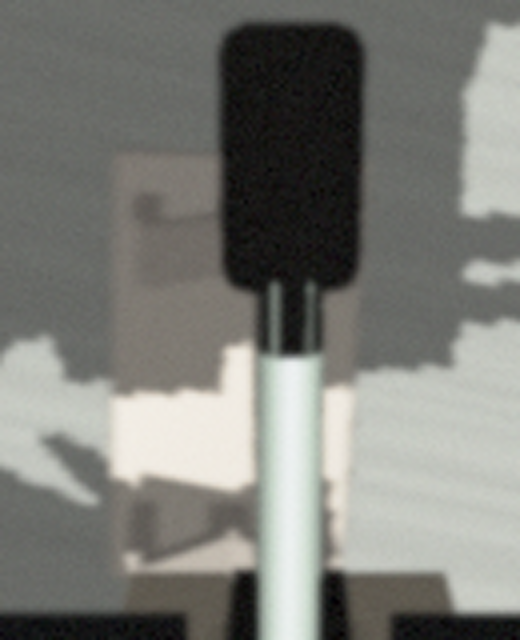

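```bash
python3 - <<'E'
from det import *
s=load("wrist16.npz")
f=lambda L,z:plane(s,np.array(L)/4+(250,140),z)[:,:2]*1000
p=f([(115,153),(364,155),(108,565),(347,565)],.005)
print(p,np.linalg.norm(p[0]-p[1]),np.linalg.norm(p[3]-p[2]),np.linalg.norm(p[2]-p[0]))
for a,b in ((0,2),(1,3)): e=p[a]-p[b];print(np.degrees(np.arctan2(e[1],e[0])))
m=(p[0]+p[1])/2;n=(p[2]+p[3])/2;u=(m-n)/np.linalg.norm(m-n);print(m-42*u)
# rod: tip end row 22 and axis
r=f([(293,22),(290,600)],.096);print(r,np.degrees(np.arctan2(*(r[0]-r[1])[::-1])))
u=(r[0]-r[1])/np.linalg.norm(r[0]-r[1]);print("rod mid",r[0]-75*u)
E
```

```text
[[429.94742266 365.40391434]
 [439.52965575 322.18974742]
 [350.23920344 350.8782755 ]
 [359.76612072 304.57753214]] 44.26379348202365 47.27072020702859 81.02095034542333
10.327970477568455
12.451424019934159
[393.56628508 335.49951263]
[[464.77540723 348.76885083]
 [396.39113647 332.33450227]] 13.513258701345684
rod mid [391.85171674 331.24357294]
```

Request:
move_arm(
  increments=[
    [[1, 2, -3], -0.01],
    [[1, 1, -8], -0.01],
    [[0, 0, -13], 0],
    [[0, 0, -14], 0],
    [[0, 0, -10], 0],
    [[0, 0, -5], 0],
    [[0, 0, -2], 0],
    [[0, 0, 0], 0],
  ],
)

```text
clock: 35.5
tool_pos: [0.391, 0.3321, 0.0313]
orientation: [175.5, 2.8, 12.4]
force: [0.2, 1.0, -1.0]
opening: 0.0071
```

```bash
python3 look.py 17 wrist side scene; python3 - <<'E'
from h import *
a=load("wrist17.npz")["color"][100:400,170:470];b=load("side17.npz")["color"][290:370,290:400];c=load("scene17.npz")["color"][120:190,290:380]
save(a,"w17.png",None,2);save(b,"s17.png",None,6);save(c,"sc17.png",None,7)
E
```

```text
35.5 [0.391  0.3321 0.0313] [175.47   2.85  12.39] [ 62.8  20.5 -29.9   1.  -45.   38.9] [ 0.21  1.02 -0.95] 0.0071
```

View pics/w17.png

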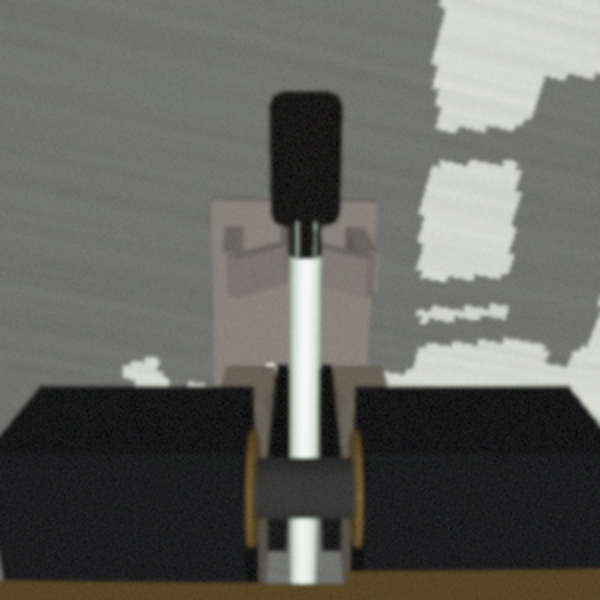

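View pics/s17.png

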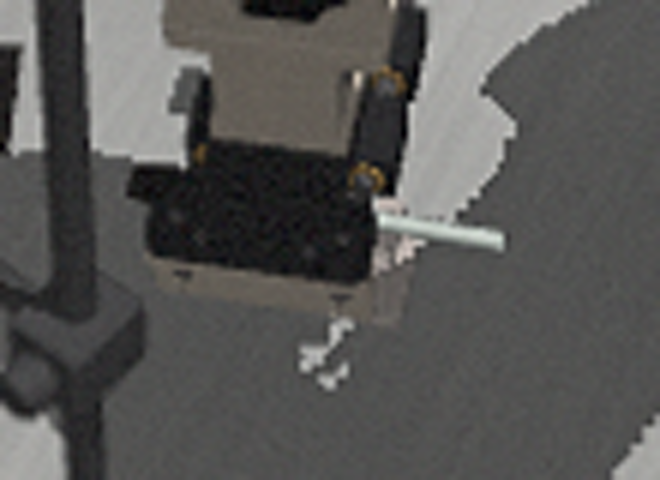

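View pics/sc17.png

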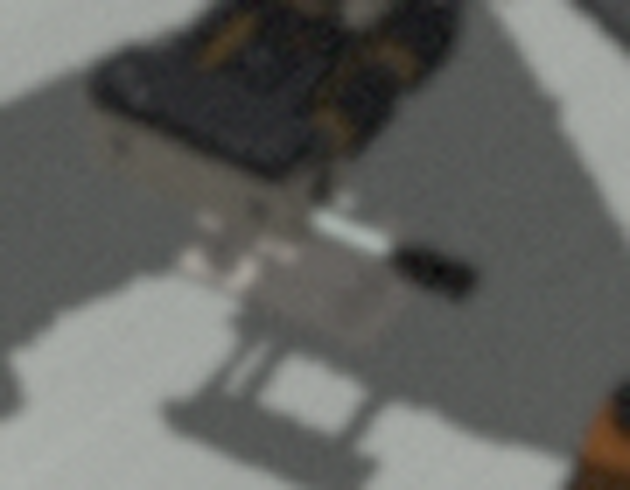

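Request:
move_arm(
  increments=[
    [[1, 2, 0], 0],
    [[1, 1, -1], 0],
    [[0, 0, -2], 0],
    [[0, 0, -2], 0],
    [[0, 0, -2], 0],
    [[0, 0, -1], 0],
    [[0, 0, 0], 0],
    [[0, 0, 0], 0],
  ],
)

```text
clock: 36.45
tool_pos: [0.3942, 0.3366, 0.0258]
orientation: [175.6, 2.6, 12.5]
force: [-0.5, -1.0, 2.7]
opening: 0.0066
```

Request:
move_arm(
  increments=[
    [[0, -1.5, 0], 0],
    [[0, 0, -1], 0],
    [[0, 0, -1], 0],
    [[0, 0, 0], 0],
    [[0, 0, 0], 0],
    [[0, 0, 0], 0],
    [[0, 0, 0], 0],
    [[0, 0, 0], 0],
  ],
)

```text
clock: 37.25
tool_pos: [0.3943, 0.3347, 0.024]
orientation: [175.6, 2.6, 12.5]
force: [-1.1, -0.9, 3.1]
opening: 0.0068
```

```bash
python3 look.py 18 wrist; python3 - <<'E'
from h import *
a=load("wrist18.npz")["color"][100:400,170:470]
save(a,"w18.png",None,2)
E
```

```text
37.25 [0.3943 0.3347 0.024 ] [175.58   2.64  12.49] [ 62.7  21.3 -29.9   1.2 -43.9  39. ] [-1.08 -0.88  3.07] 0.0068
```

View pics/w18.png

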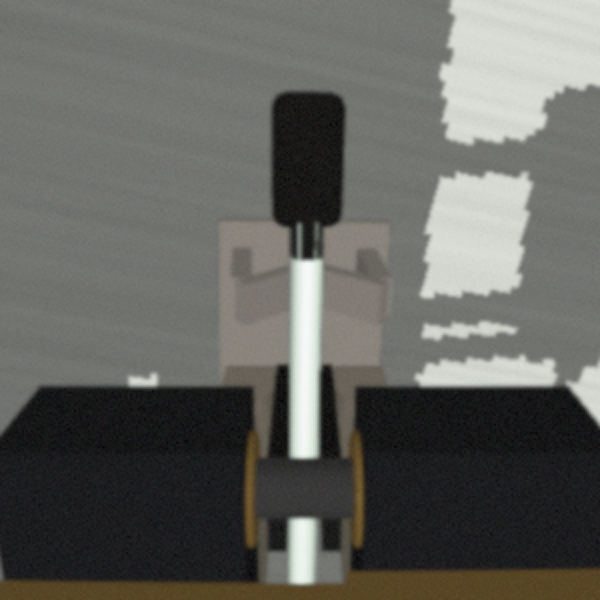

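The rod sits between the saddle posts (posts' middle at column 304, rod at 307), so release.

Request:
move_arm(
  increments=[
    [[0, 0, 0], 0],
    [[0, 0, 0], 0],
    [[0, 0, 0], 0],
    [[0, 0, 0], 0],
    [[0, 0, 0], 0],
    [[0, 0, 0], 0],
    [[0, 0, 0], 0],
    [[0, 0, 0], 0],
  ],
  jaw=0,
)

```text
clock: 38.1
tool_pos: [0.394, 0.3348, 0.0231]
orientation: [175.6, 2.7, 12.5]
force: [0.5, -0.0, 1.4]
opening: 0.0439
```

Request:
move_arm(
  increments=[
    [[0, 0, 8], 0],
    [[0, 0, 20], 0],
    [[0, 0, 30], 0],
    [[0, 0, 35], 0],
    [[0, 0, 30], 0],
    [[0, 0, 15], 0],
    [[0, 0, 5], 0],
    [[0, 0, 0], 0],
  ],
)

```text
clock: 38.9
tool_pos: [0.3933, 0.3332, 0.175]
orientation: [175.6, 2.7, 12.5]
force: [0.0, -0.4, 0.5]
opening: 0.0435
```

Request:
move_arm(
  increments=[
    [[0, -10, 0], 0],
    [[0, -25, 0], 0],
    [[0, -35, 0], 0],
    [[0, -35, 0], 0],
    [[0, -35, 0], 0],
    [[0, -25, 0], 0],
    [[0, -10, 0], 0],
    [[0, 0, 0], 0],
  ],
)

```text
clock: 39.7
tool_pos: [0.3874, 0.1447, 0.166]
orientation: [175.0, 3.4, 12.5]
force: [0.4, 0.3, 0.8]
opening: 0.0437
```

```bash
python3 look.py 19 wrist scene side; python3 - <<'E'
from h import *
b=load("side19.npz")["color"][160:360,230:430];c=load("scene19.npz")["color"][130:410,100:420]
save(b,"s19.png",None,3.0);save(c,"sc19.png",None,2.1)
E
```

```text
39.7 [0.3874 0.1447 0.166 ] [175.03   3.43  12.45] [ 50.    1.2 -33.5   2.1 -61.   51.5] [0.4  0.28 0.8 ] 0.0437
```

View pics/s19.png

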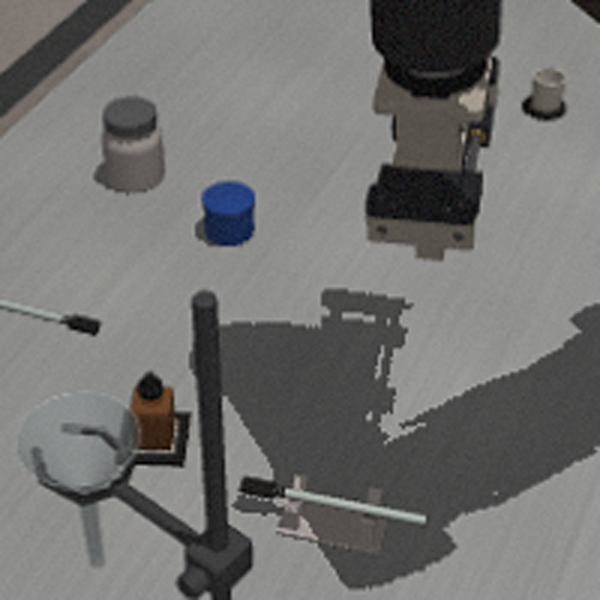

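View pics/sc19.png

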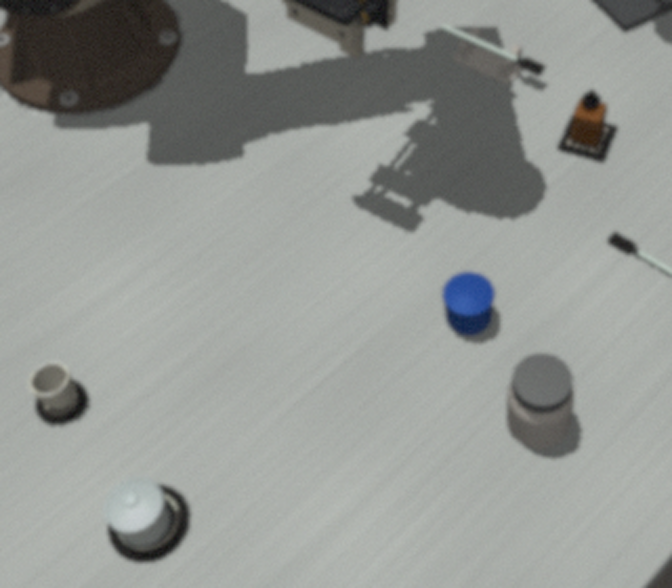

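View pics/wrist19.png

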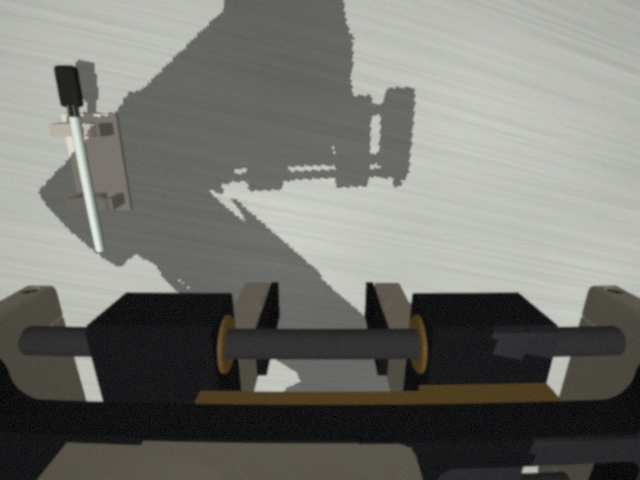

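The rod lies across the rest at wrist (82,160), and all three vessels stand on their pads. Next I'll check the offsets numerically.

```bash
python3 - <<'E'
from det import *
s=load("wrist19.npz");sc=load("scene19.npz");sd=load("side19.npz")
save(s["color"],"w19.png",(30,50,150,270),2.7)
save(sc["color"],"d19.png",(355,165,405,215),11); 
r=plane(s,[(66,67),(99,250)],.026)[:,:2]*1000;e=r[0]-r[1];print("rod",r,r.mean(0),np.linalg.norm(e),np.degrees(np.arctan2(e[1],e[0])))
E
```

```text
rod [[468.17978782 348.10030114]
 [322.04414671 322.34052996]] [395.11196727 335.22041555] 148.38864987863914 9.997001629316454
```

View pics/w19.png

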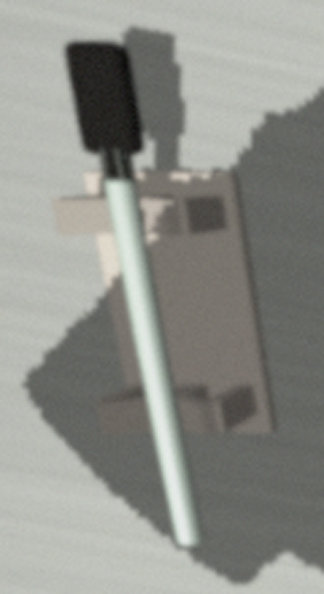

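View pics/d19.png

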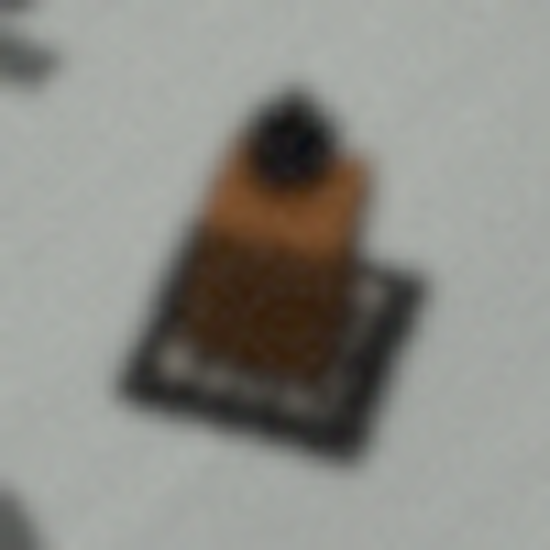

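```bash
python3 - <<'E'
from det import *
s=load("wrist19.npz");sc=load("scene19.npz")
f=lambda L,z:plane(s,np.array(L)/2.7+(30,50),z)[:,:2]*1000
p=f([(240,172),(274,432)],.005);e=p[0]-p[1];u=e/np.linalg.norm(e);n=np.array([-u[1],u[0]])
print("rest",np.linalg.norm(e),np.degrees(np.arctan2(u[1],u[0])),p.mean(0)+23*n)
c=p.mean(0)+23*n
for sx in (30,-30):
  X=np.array([np.r_[(c+sx*u+y*n)/1000,z] for y,z in((15,.033),(0,.025),(-15,.033))])
  print(((proj(s,X)-(30,50))*2.7).round(0).tolist())
g=lambda L,z:plane(sc,np.array(L)/11+(355,165),z)[:,:2]*1000
q=g([(120,390),(355,465),(428,275)],.006);print("pad",q,(q[0]+q[2])/2,np.degrees(np.arctan2(*(q[0]-q[1])[::-1]))%90)
b=g([(183,338),(330,385)],.006);print("bottle",b);e=b[1]-b[0];w=e/np.linalg.norm(e);print(np.linalg.norm(e),np.degrees(np.arctan2(w[1],w[0]))%90,b.mean(0)+17*np.array([-w[1],w[0]]))
print("cap",g([(292,140)],.068))
E
```

```text
rest 83.82009655891942 9.346052711607726 [394.70101372 333.43101698]
[[65.0, 213.0], [134.0, 213.0], [172.0, 217.0]]
[[104.0, 417.0], [168.0, 411.0], [204.0, 419.0]]
pad [[554.84576628 278.29483228]
 [607.62388237 297.33855491]
 [583.44377303 353.18754088]] [569.14476965 315.74118658] 19.840767714009303
bottle [[555.03199067 300.02352404]
 [588.43177907 311.89750142]]
35.44766852055605 19.5708369255057 [566.03736041 321.97838997]
cap [[567.61320966 315.25684101]]
```

Request:
move_arm(
  increments=[
    [[8, 8, 0], 0],
    [[15, 20, 0], 0],
    [[20, 30, 0], 0],
    [[20, 30, 0], 0],
    [[15, 25, 0], 0],
    [[8, 15, 0], 0],
    [[2, 5, 0], 0],
    [[0, 0, 0], 0],
  ],
)

```text
clock: 40.65
tool_pos: [0.4833, 0.2959, 0.1629]
orientation: [175.0, 3.3, 13.0]
force: [-0.1, 0.0, 0.2]
opening: 0.0437
```

```bash
python3 look.py 20 wrist; python3 - <<'E'
from h import *
save(load("wrist20.npz")["color"],"w20.png",(220,60,420,280),2.7)
E
```

```text
40.65 [0.4833 0.2959 0.1629] [174.99   3.34  13.  ] [ 52.5  16.3 -15.3   1.9 -64.2  49.7] [-0.13  0.02  0.24] 0.0437
```

View pics/wrist20.png

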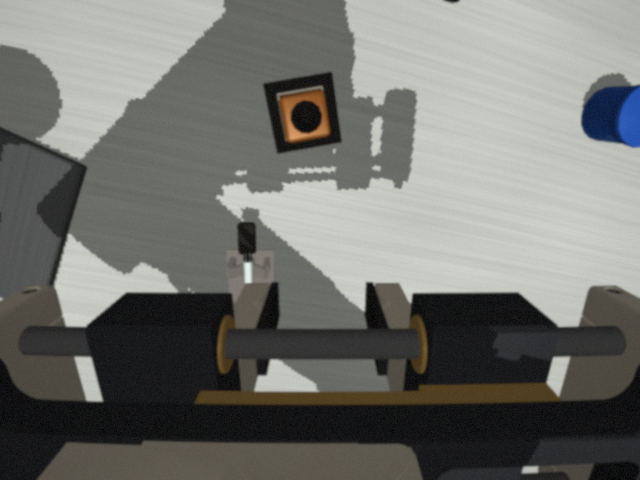

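View pics/w20.png

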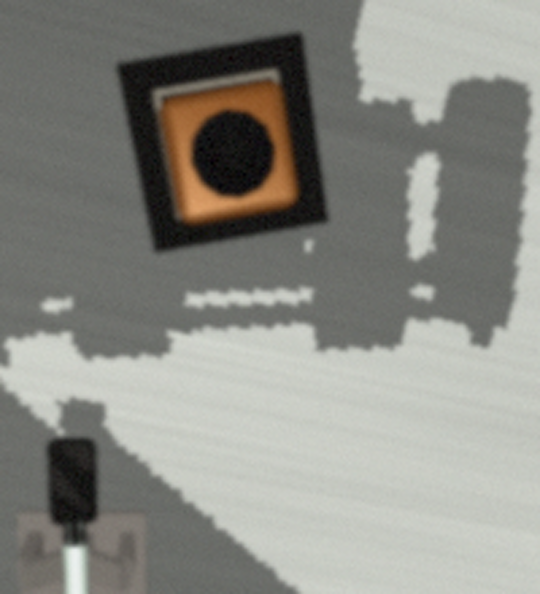

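```bash
python3 - <<'E'
from det import *
s=load("wrist20.npz")
f=lambda L,z:plane(s,np.array(L)/2.7+(220,60),z)[:,:2]*1000
for n,L,z in(("pad",[(118,65),(302,33),(328,218),(155,250)],.006),("bottle",[(160,97),(283,80),(300,205),(182,222)],.052)):
    p=f(L,z);e=np.roll(p,-1,0)-p;print(n,p.mean(0),np.linalg.norm(e,axis=1),np.degrees(np.arctan2(e[:,1],e[:,0]))%90)
E
```

```text
pad [568.2581936  318.12986314] [57.09319234 55.97049009 57.32277186 56.3052954 ] [22.55044507 22.53123789 22.88455464 22.29872491]
bottle [566.66369012 318.13915687] [32.75699951 32.39289852 32.84280753 32.42583225] [20.64344108 21.73923054 20.7035677  21.58650438]
```

Everything is in place and the arm is clear of it all, so I'll hand in.

```bash
python3 -c "
from plant import ctrl
print(ctrl.close_job())"
```

```text
the job is handed in; nothing more can be done
None
```

I set out all four pieces and handed the job in at about 41 s of the 128 s allowed. The hand-in gives no verdict. The arm ended raised, gripper empty and touching nothing.

All offsets below come from wrist-camera pictures after release:

| Piece | Offset from target | Turn from target |
|---|---|---|
| Crucible on small round pad | about 1 mm | – |
| Weighing bottle (the clear one) on large round pad | about 2 mm | – |
| Dropping bottle on square pad | about 1.6 mm | about 1.4° |
| Rod (the one nearest the base) in both saddles | about 2 mm | about 0.7° (up to 2° against earlier views of the rest) |

- **Disagreeing check:** a coarse reading from the scene camera put the dropping bottle's base about 7 mm off centre. Its cap in that picture, and the later near-vertical wrist view, both put it within 2 mm, so I trusted those.
- **Tool tilt:** the tool drifted to about 5° off vertical over the job, and the moves cannot correct that. The pieces stood upright in the pictures after release.
- **Bystanders:** the jar looked unmoved in the pictures, but I did not re-measure it. I kept the arm away from the retort stand and its funnel.

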